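Chill the starter-culture vials

TASK

Chill the starter-culture vials: first stand two of the ice bricks, on their long edges as they are now, in the steel tray, one along each short end, and leave the third on the mat; the bricks are packed tight, so slide one out to get hold of it. Only then lift every vial straight out of the incubator block and stand it upright on the tray floor, in the middle part between the bricks and clear of them, never tipping one over. Turn the incubator's temperature knob back to its off stop, and leave the canister, the jug and the plate where they are.

Things in the scene. Friction and masses are not known exactly. Their poses are not given: they have to be found in the camera images.
- heater: white bench-top dry-block incubator, 310 mm deep (its x, front console at -x), 152 mm wide, 95 mm high, standing on the bench; origin: centre of the underside, z up. The bare aluminium block (flat top 95 mm above the origin) has 6 round vertical wells, 30 mm across and 72 mm deep, at x = -15, 47 and 109 mm, y = -31 and 31 mm in its frame; some may be empty. The front console is lower: 70 mm high, x from -154 to -48 mm. It does not move.
- heat_knob (a joint): angle of the black temperature knob on the incubator's console, rad: 0 is the off stop, larger is warmer, it turns clockwise seen from above as the value grows (limit 2.4), so off is reached by turning anticlockwise from above. It stays where it is left (light friction, 0.05 N m).
- heat_knob_grip (a point): point on the knob's upright axis at gripping height, in the upper part of its finger bar: 107 mm above the incubator's underside, at x = -100, y = 0 mm in the incubator's frame. The bar is 42 mm long, 14 mm thick and 32 mm tall (its top 7 mm above this point, the 44 mm disc below it 23 mm under this point); it runs along this point's x axis, which at 0 is the incubator's x axis; it carries a white pointer mark on the end at -x.
- tray: shallow stainless cooling tray fixed on the bench, inside 310 mm (its x) by 180 mm (its y), walls 20 mm high and 3 mm thick, floor 3 mm above the origin; origin: centre of the underside.
- mat: thin grey-green drip mat, 260 mm (x) by 240 mm (y), 1 mm, flat on the bench and not movable; origin: its centre. The bricks start side by side on it.
- vial0_mid (a point): centre (half-way up) of a straight white vial with an orange cap, closed and rigid, 28 mm in diameter all the way up, 110 mm tall, about 70 g, z along it; None if absent. At the start it stands in a well, 38 mm of it above the block's top.
- vial1_mid (a point): centre (half-way up) of a straight white vial with an orange cap, closed and rigid, 28 mm in diameter all the way up, 110 mm tall, about 70 g, z along it; None if absent. At the start it stands in a well, 38 mm of it above the block's top.
- vial2_mid (a point): centre (half-way up) of a straight white vial with an orange cap, closed and rigid, 28 mm in diameter all the way up, 110 mm tall, about 70 g, z along it; None if absent. At the start it stands in a well, 38 mm of it above the block's top.
- vial3_mid (a point): centre (half-way up) of a straight white vial with an orange cap, closed and rigid, 28 mm in diameter all the way up, 110 mm tall, about 70 g, z along it; None if absent. At the start it stands in a well, 38 mm of it above the block's top.
- vial4_mid (a point): centre (half-way up) of a straight white vial with an orange cap, closed and rigid, 28 mm in diameter all the way up, 110 mm tall, about 70 g, z along it; None if absent. At the start it stands in a well, 38 mm of it above the block's top.
- vial5_mid (a point): centre (half-way up) of a straight white vial with an orange cap, closed and rigid, 28 mm in diameter all the way up, 110 mm tall, about 70 g, z along it; None if absent. At the start it stands in a well, 38 mm of it above the block's top.
- brick0_mid (a point): centre (half-way up) of a blue rigid ice brick standing on its long edge, 120 mm long (x), 45 mm thick (y), 60 mm high (z), about 270 g. The three start with their long faces touching, ends level.
- brick1_mid (a point): centre (half-way up) of a blue rigid ice brick standing on its long edge, 120 mm long (x), 45 mm thick (y), 60 mm high (z), about 270 g. The three start with their long faces touching, ends level.
- brick2_mid (a point): centre (half-way up) of a blue rigid ice brick standing on its long edge, 120 mm long (x), 45 mm thick (y), 60 mm high (z), about 270 g. The three start with their long faces touching, ends level.
- wipes: white, blue and yellow wipes canister, 86 mm in diameter, 183 mm tall; origin: centre of the underside. Leave alone.
- jug: glass measuring jug with a handle, 100 mm in diameter, 95 mm tall; origin: centre of the underside. Leave alone.
- dish: small dark plate, 130 mm in diameter, 20 mm high; origin: centre of the underside. Leave alone.
Mind the look-alikes: they are no part of the job. Leave any turquoise look-alike of the part that bears vial4_mid alone.

How it is judged:
On the way, in this order (a step that is already met when the one before it is completed fails the run):
1. an ice brick stands along each short end of the tray while every vial is still in its well (((x of brick0_mid in the frame of tray between -0.14 and -0.065 m and y of brick0_mid in the frame of tray between -0.035 and 0.035 m and z of brick0_mid in the frame of tray between 0.027 and 0.039 m and angle between brick0_mid's own z axis and vertical below 0.1 rad and angle between the x axis of brick0_mid and the y axis of tray, either way round below 0.2 rad and linear speed of brick0 below 0.02 m/s) or (x of brick1_mid in the frame of tray between -0.14 and -0.065 m and y of brick1_mid in the frame of tray between -0.035 and 0.035 m and z of brick1_mid in the frame of tray between 0.027 and 0.039 m and angle between brick1_mid's own z axis and vertical below 0.1 rad and angle between the x axis of brick1_mid and the y axis of tray, either way round below 0.2 rad and linear speed of brick1 below 0.02 m/s) or (x of brick2_mid in the frame of tray between -0.14 and -0.065 m and y of brick2_mid in the frame of tray between -0.035 and 0.035 m and z of brick2_mid in the frame of tray between 0.027 and 0.039 m and angle between brick2_mid's own z axis and vertical below 0.1 rad and angle between the x axis of brick2_mid and the y axis of tray, either way round below 0.2 rad and linear speed of brick2 below 0.02 m/s)) and ((x of brick0_mid in the frame of tray between 0.065 and 0.14 m and y of brick0_mid in the frame of tray between -0.035 and 0.035 m and z of brick0_mid in the frame of tray between 0.027 and 0.039 m and angle between brick0_mid's own z axis and vertical below 0.1 rad and angle between the x axis of brick0_mid and the y axis of tray, either way round below 0.2 rad and linear speed of brick0 below 0.02 m/s) or (x of brick1_mid in the frame of tray between 0.065 and 0.14 m and y of brick1_mid in the frame of tray between -0.035 and 0.035 m and z of brick1_mid in the frame of tray between 0.027 and 0.039 m and angle between brick1_mid's own z axis and vertical below 0.1 rad and angle between the x axis of brick1_mid and the y axis of tray, either way round below 0.2 rad and linear speed of brick1 below 0.02 m/s) or (x of brick2_mid in the frame of tray between 0.065 and 0.14 m and y of brick2_mid in the frame of tray between -0.035 and 0.035 m and z of brick2_mid in the frame of tray between 0.027 and 0.039 m and angle between brick2_mid's own z axis and vertical below 0.1 rad and angle between the x axis of brick2_mid and the y axis of tray, either way round below 0.2 rad and linear speed of brick2 below 0.02 m/s)) and z of each of vial0_mid, vial1_mid, vial2_mid, vial3_mid, vial4_mid, vial5_mid in the frame of heater below 0.088 m), for 0.2 s.
2. every vial stands upright in the middle part of the tray (x of vial0_mid in the frame of tray between -0.06 and 0.06 m and y of vial0_mid in the frame of tray between -0.085 and 0.085 m and z of vial0_mid in the frame of tray between 0.051 and 0.065 m and angle between each of vial0_mid, vial1_mid, vial2_mid, vial3_mid, vial4_mid, vial5_mid's own z axis and vertical below 0.1 rad and linear speed of each of vial0, vial1, vial2, vial3, vial4, vial5 below 0.02 m/s and x of vial1_mid in the frame of tray between -0.06 and 0.06 m and y of vial1_mid in the frame of tray between -0.085 and 0.085 m and z of vial1_mid in the frame of tray between 0.051 and 0.065 m and x of vial2_mid in the frame of tray between -0.06 and 0.06 m and y of vial2_mid in the frame of tray between -0.085 and 0.085 m and z of vial2_mid in the frame of tray between 0.051 and 0.065 m and x of vial3_mid in the frame of tray between -0.06 and 0.06 m and y of vial3_mid in the frame of tray between -0.085 and 0.085 m and z of vial3_mid in the frame of tray between 0.051 and 0.065 m and x of vial4_mid in the frame of tray between -0.06 and 0.06 m and y of vial4_mid in the frame of tray between -0.085 and 0.085 m and z of vial4_mid in the frame of tray between 0.051 and 0.065 m and x of vial5_mid in the frame of tray between -0.06 and 0.06 m and y of vial5_mid in the frame of tray between -0.085 and 0.085 m and z of vial5_mid in the frame of tray between 0.051 and 0.065 m), for 0.2 s.
At the end, for the whole second after the job is handed in: A brick on edge along each short end of the tray (centre 65-140 mm from mid-tray, parallel within 0.2 rad), every vial upright (0.1 rad) on the tray floor within 60 mm of mid-tray lengthwise, a brick left on the mat (within 140 mm of its centre), knob within 0.12 rad of off, all at rest (all of step 2 and ((x of brick0_mid in the frame of tray between -0.14 and -0.065 m and y of brick0_mid in the frame of tray between -0.035 and 0.035 m and z of brick0_mid in the frame of tray between 0.027 and 0.039 m and angle between brick0_mid's own z axis and vertical below 0.1 rad and angle between the x axis of brick0_mid and the y axis of tray, either way round below 0.2 rad and linear speed of brick0 below 0.02 m/s) or (x of brick1_mid in the frame of tray between -0.14 and -0.065 m and y of brick1_mid in the frame of tray between -0.035 and 0.035 m and z of brick1_mid in the frame of tray between 0.027 and 0.039 m and angle between brick1_mid's own z axis and vertical below 0.1 rad and angle between the x axis of brick1_mid and the y axis of tray, either way round below 0.2 rad and linear speed of brick1 below 0.02 m/s) or (x of brick2_mid in the frame of tray between -0.14 and -0.065 m and y of brick2_mid in the frame of tray between -0.035 and 0.035 m and z of brick2_mid in the frame of tray between 0.027 and 0.039 m and angle between brick2_mid's own z axis and vertical below 0.1 rad and angle between the x axis of brick2_mid and the y axis of tray, either way round below 0.2 rad and linear speed of brick2 below 0.02 m/s)) and ((x of brick0_mid in the frame of tray between 0.065 and 0.14 m and y of brick0_mid in the frame of tray between -0.035 and 0.035 m and z of brick0_mid in the frame of tray between 0.027 and 0.039 m and angle between brick0_mid's own z axis and vertical below 0.1 rad and angle between the x axis of brick0_mid and the y axis of tray, either way round below 0.2 rad and linear speed of brick0 below 0.02 m/s) or (x of brick1_mid in the frame of tray between 0.065 and 0.14 m and y of brick1_mid in the frame of tray between -0.035 and 0.035 m and z of brick1_mid in the frame of tray between 0.027 and 0.039 m and angle between brick1_mid's own z axis and vertical below 0.1 rad and angle between the x axis of brick1_mid and the y axis of tray, either way round below 0.2 rad and linear speed of brick1 below 0.02 m/s) or (x of brick2_mid in the frame of tray between 0.065 and 0.14 m and y of brick2_mid in the frame of tray between -0.035 and 0.035 m and z of brick2_mid in the frame of tray between 0.027 and 0.039 m and angle between brick2_mid's own z axis and vertical below 0.1 rad and angle between the x axis of brick2_mid and the y axis of tray, either way round below 0.2 rad and linear speed of brick2 below 0.02 m/s)) and ((horizontal distance between brick0_mid and mat below 0.14 m and height (world z) of brick0_mid below 0.035 m and linear speed of brick0 below 0.02 m/s) or (horizontal distance between brick1_mid and mat below 0.14 m and height (world z) of brick1_mid below 0.035 m and linear speed of brick1 below 0.02 m/s) or (horizontal distance between brick2_mid and mat below 0.14 m and height (world z) of brick2_mid below 0.035 m and linear speed of brick2 below 0.02 m/s)) and value of joint heat_knob below 0.12 rad); the robot touches nothing.
It fails at once if a vial is tipped over (beyond 0.8 rad) (angle between any of vial0_mid, vial1_mid, vial2_mid, vial3_mid, vial4_mid, vial5_mid's own z axis and vertical above 0.8 rad).
It fails at once if the canister, the jug or the plate is moved by more than 30 mm (distance of any of wipes, jug, dish from where it was at the start of the episode above 0.03 m).
Of vial0, vial1, vial2, vial3, vial4, vial5 only 3 to 5 are there at a start; the rules pass over those that are not, and their reading is None.
At some moment in a run one of brick0, brick1, brick2 may be knocked a few centimetres aside while the robot is not near it.
It also fails if it takes over 210 s, if anything falls off the work surface, if the arm or the gripper's body presses on something with over 40 N, if the wrist force passes 120 N, or if a joint passes its speed limit or range.

ROBOT

A 7-joint arm with a two-finger parallel gripper is mounted at the origin on the work surface. World frame = base frame: x ahead of the robot, y to its left, z up, the work surface at z = 0. Lengths are in m, angles in rad, forces in N, time in s.
With the tool pointing down it reaches from about 0.425 to 0.925 m from the base axis. Payload 6.8 kg.
Tool frame: the origin (TCP) lies on the mounting face of the last link; the fingertips stand 173 mm ahead of it and the grasp point (between the pads) lies 155 mm ahead of it; z points along the fingers, y is the line along which they close (so a half turn about z gives the same grasp; the last joint's range is limited). The gripper opens to 85 mm and grips with 20 to 120 N. Pads are 22 mm wide; open, the fingers measure 114 mm over their backs; the gripper's body (76 mm by 85 mm) begins 54 mm behind the grasp point. The pads swing forward as they close: fully open they stand 13 mm farther back than shut.
Start: joints at [1.202, 0.477, 0.022, 1.555, -0.011, 1.109, -0.083], TCP at [0.174, -0.652, 0.405] pointing down, gripper open.
Joint ranges: [-2.96, 2.96], [-0.34, 2.1], [-1.41, 1.46], [0.24, 2.44], [-1.37, 4.51], [0.17, 1.92], [-2.96, 2.96]. Speed limits (rad/s): [2.39, 2.39, 3.14, 3.14, 3.14, 3.14, 3.14].

INTERFACE

Orientations are given as a rotation vector (axis times angle).
In Python, from bench import r gives the robot as it stands.
- The arm moves only by the tool carry_out, never from a script. Its argument "moves" is a list of rows, each a list of 5 numbers: the shift along the tool's x, y, z in m, then the turn about the tool's z in rad, then the finger opening in m, from 0 to 0.0854. In form: [[dx, dy, dz, roll, claw], ...]. A call has exactly 8 rows; each row is the pose to reach, as a shift and turn from the pose commanded when the call began, along the tool's axes at that moment; what a row does not reach only later rows make up. A row lasts 1/10 s, in which the tool goes at most 50 mm and 8.59 degrees, less where a joint would pass 70% of its speed; a pose out of reach is approached as far as the arm can. A call with a gripper value outside its range is refused whole. The fingers move at their own pace and stop on an object; "force" is the grip in N (left out, the last holds). Time passes only in rows, so rows that repeat a pose let the fingers close, or fill a call up. It gives the time, the measured TCP pose, the force, the opening and the grip force at its end, in the units of the state.
- r.get_obs(): the state, without advancing time (a new reading comes with each control period).
- r.grab_frame(name): name is "scene" or "top"; returns the picture (384x512x3 uint8, red, green, blue); there is no depth.
- r.calibration(name): a dict with "fx", "fy", "cx", "cy" (pixels), "k1" (the pictures are not rectified: a ray, as slopes to the right and down, at radius r is drawn at 1 + k1 r^2 times it, then the intrinsics apply), "rvec" (rotation vector, rad) and "tvec" (3), from world to camera coordinates, as OpenCV has them. Camera axes: x right, y down, z forward; pixel columns grow to the right and rows downward; lengths in m; the calibration is good to about 2 mm. A picture is of the moment at which its call begins. calibration takes no time and is no camera call.
- r.hand_in(): hands the job in; it is judged then, once.
The state is a dict: "clock": time; "joints": joint angles; "qvel": joint speeds; "tau": joint torques, N m; "tcp_pos": TCP position; "orientation": TCP orientation; "contact_force": force on the tool from outside, world axes, zero at the start; "moment": the same for the moment, N m; "grip_width": finger opening in m; "gripper_force": force on a finger pad.
Only numpy, scipy, OpenCV 4.12 (cv2) and the standard library are available. Lean on these libraries where they do the work, as an engineer would, in place of code of your own. Each camera call takes 0.05 s, during which the arm holds its last target. There are 200 camera calls.

## Working session

There is one attempt and no reset: what is moved stays moved. The work goes in short steps, Python scripts to look and compute and a tool call to move; the robot and the scene stay as the last step left them, time stands still between calls to the robot, and variables do not carry over. Pictures are saved under pics/ and viewed, at most 14 in all, crops included, and the job is handed in when it is done.

Besides the shell and the picture viewer there is one more tool, called in YAML: its name, and indented under it one key for each argument. carry_out: Moves the arm, as the interface text tells. Its arguments: {"type":"object","properties":{"moves":{"type":"array","items":{"type":"array","items":{"type":"number"}}},"force":{"type":"number"}},"required":["moves"]}

```bash
ls; mkdir -p pics; python3 - <<'E'
from bench import r
import cv2,numpy as np
for n in("scene","top"):
    im=r.grab_frame(n); cv2.imwrite(f"pics/{n}0.png",im[:,:,::-1]); c=r.calibration(n); print(n,c)
    R=cv2.Rodrigues(np.array(c["rvec"]))[0]; print(-R.T@np.array(c["tvec"]),R[2])
o=r.get_obs();print(o)
E
```

```text
pics
scene {'fx': 485.7484233692107, 'fy': 485.7484233692107, 'cx': 248.9221203978366, 'cy': 192.79964389253243, 'k1': 0.00985012303752399, 'rvec': array([ 0.83048835,  2.35310957, -1.28465367]), 'tvec': array([ 0.36705487, -0.13614062,  1.79026619])}
[1.29424828 0.98694097 0.84213151] [-0.53896839 -0.64891538 -0.53704925]
top {'fx': 390.39071277845005, 'fy': 390.39071277845005, 'cx': 256.5785372712859, 'cy': 192.4775605888278, 'k1': -0.1278310972987306, 'rvec': array([ 2.13529232, -2.13734603,  0.20997098]), 'tvec': array([0.07872436, 0.5532504 , 1.19635338])}
[0.33283071 0.10057822 1.27383385] [ 0.17709939 -0.01798001 -0.98402872]
{'clock': 0.1, 'joints': array([ 1.20193882,  0.47768425,  0.02236668,  1.55636405, -0.01154805,
        1.1092897 , -0.08310058]), 'qvel': array([ 0.00056978, -0.00239927,  0.00188981, -0.00165434,  0.00194208,
       -0.00074746, -0.0020679 ]), 'tau': array([ 5.31549042e-03, -5.97756171e+01,  1.61410164e+00, -2.81952006e+01,
        1.28735582e-02,  4.99775735e-03,  3.90076468e-05]), 'tcp_pos': array([ 0.17395967, -0.65193314,  0.40384057]), 'orientation': array([-3.11335667e+00, -4.08194188e-01,  4.61462808e-04]), 'contact_force': array([ 0.40368032,  0.29982614, -0.51503937]), 'moment': array([ 0.06043009,  0.02046319, -0.0057853 ]), 'gripper_force': 0.0, 'grip_width': 0.08522762351585084}
```

View pics/top0.png

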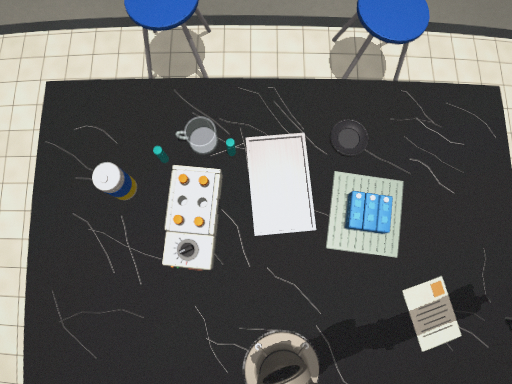

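View pics/scene0.png

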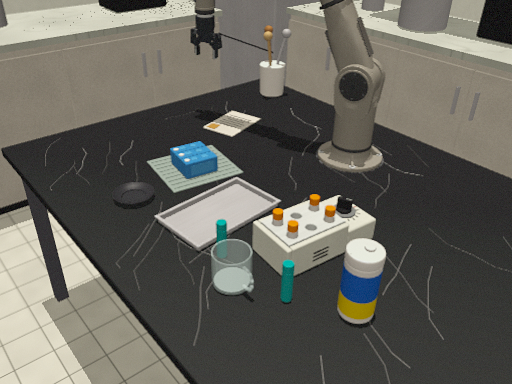

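The top view shows four orange-capped vials in the block, at (183,179), (203,181), (178,219) and (198,222). Two turquoise look-alikes stand outside the block at (158,152) and (230,146), so they are not the vials meant. The middle wells are empty. The bricks are near (371,212), the tray near (280,184) and the knob near (187,250).

```bash
cat > h.py <<'E'
from bench import r
import cv2,numpy as np
from scipy.spatial.transform import Rotation as Ro
def ray(n,px):
    c=r.calibration(n);R=cv2.Rodrigues(np.array(c["rvec"]))[0];t=np.array(c["tvec"])
    K=np.array([[c["fx"],0,c["cx"]],[0,c["fy"],c["cy"]],[0,0,1.]])
    u=cv2.undistortPoints(np.array(px,float).reshape(-1,1,2),K,np.array([c["k1"],0,0,0,0]))[:,0]
    return -R.T@t,np.c_[u,np.ones(len(u))]@R
def onz(n,px,z):
    o,d=ray(n,px);s=(z-o[2])/d[:,2];return o+d*s[:,None]
def mask(im,lo,hi):
    return cv2.inRange(cv2.cvtColor(im,cv2.COLOR_RGB2HSV),np.array(lo),np.array(hi))
def blobs(m,amin=15):
    n,l,s,c=cv2.connectedComponentsWithStats(m);return [(c[i],s[i,4],l==i) for i in range(1,n) if s[i,4]>=amin]
def yaw(o):  # direction of tool y
    R=Ro.from_rotvec(o["orientation"]).as_matrix();return R
E
python3 - <<'E'
from h import *
np.set_printoptions(precision=4,suppress=True)
im=r.grab_frame("top");sc=r.grab_frame("scene")
for n,i in(("top",im),("scene",sc)):
    for c,a,_ in blobs(mask(i,(8,150,120),(20,255,255)),8): print(n,"orange",c,a,onz(n,[c],0.133 if n=="top" else .128)[0])
hull=lambda m:cv2.minAreaRect(np.argwhere(m)[:,::-1].astype(np.float32))
for c,a,b in blobs(mask(im,(100,120,60),(118,255,255)),60):
    q=cv2.boxPoints(hull(b));print("blue",c,a,onz("top",np.vstack([c,q]),0.06))
hsv=cv2.cvtColor(im,cv2.COLOR_RGB2HSV)
print("mat hsv",hsv[250,340],"tray",hsv[180,290],"wall",hsv[137,260],"heat",hsv[262,200])
m=mask(im,(30,12,90),(95,110,255));m[:,:320]=0
for c,a,b in blobs(m,300):print("mat",c,a,onz("top",cv2.boxPoints(hull(b)),0.001))
m=mask(im,(0,0,120),(179,60,255));m[:,:243]=0;m[:,320:]=0
for c,a,b in blobs(m,800):
    # four corners via approx
    cn=cv2.convexHull(np.argwhere(b)[:,::-1].astype(np.int32));ap=cv2.approxPolyDP(cn,6,True)[:,0]
    print("tray",c,a,ap.tolist(),onz("top",ap,0.02))
cv2.imwrite("pics/c1.png",cv2.resize(im[130:285,150:410,::-1],None,fx=3,fy=3,interpolation=cv2.INTER_CUBIC))
print(yaw(r.get_obs()))
E
```

```text
top orange [182.7541 178.2459] 61 [0.5813 0.3006 0.133 ]
top orange [202.9298 179.9298] 57 [0.5761 0.2399 0.133 ]
top orange [177.5789 218.9825] 57 [0.4588 0.3123 0.133 ]
top orange [198.2174 220.7391] 46 [0.4538 0.2512 0.133 ]
top orange [437.1909 288.4273] 110 [ 0.2484 -0.4571  0.133 ]
scene orange [268.25    28.0714] 28 [-0.6478 -1.1961  0.128 ]
scene orange [212.963  125.6296] 27 [ 0.4001 -0.2912  0.128 ]
scene orange [314.3143 199.1143] 105 [0.4592 0.2573 0.128 ]
scene orange [329.7273 210.7778] 99 [0.4676 0.321  0.128 ]
scene orange [277.4911 213.5089] 112 [0.5825 0.2461 0.128 ]
scene orange [292.4444 226.0185] 108 [0.5897 0.3092 0.128 ]
blue [159.9452  12.3609] 1751 [[1.2055 0.4224 0.06  ]
 [1.2641 0.5601 0.06  ]
 [1.2555 0.2912 0.06  ]
 [1.1339 0.286  0.06  ]
 [1.1404 0.5474 0.06  ]]
blue [393.7951  18.5756] 2611 [[ 1.1946 -0.4226  0.06  ]
 [ 1.2672 -0.291   0.06  ]
 [ 1.2876 -0.5686  0.06  ]
 [ 1.1    -0.5419  0.06  ]
 [ 1.0862 -0.2765  0.06  ]]
blue [122.8411 186.9813] 214 [[0.5689 0.5061 0.06  ]
 [0.5493 0.557  0.06  ]
 [0.6223 0.5081 0.06  ]
 [0.5916 0.4643 0.06  ]
 [0.51
[... 832 characters left out ...]
2912 -0.1581  0.02  ]]
tray [281.0081  51.4611] 4092 [[319, 78], [243, 77], [243, 25], [319, 26]] [[ 0.967  -0.1426  0.02  ]
 [ 0.9677  0.124   0.02  ]
 [ 1.1766  0.1254  0.02  ]
 [ 1.1774 -0.1523  0.02  ]]
tray [279.631 184.199] 5986 [[316, 229], [254, 235], [246, 137], [304, 133]] [[ 0.4387 -0.1141  0.02  ]
 [ 0.42    0.0863  0.02  ]
 [ 0.7477  0.1127  0.02  ]
 [ 0.7629 -0.0832  0.02  ]]
tray [268.5745 350.5487] 893 [[304, 337], [308, 348], [246, 382], [247, 351], [265, 334]] [[ 0.0996 -0.0694  0.02  ]
 [ 0.0654 -0.0816  0.02  ]
 [-0.0369  0.1119  0.02  ]
 [ 0.0585  0.1087  0.02  ]
 [ 0.1104  0.0526  0.02  ]]
[[ 0.9662  0.2579 -0.0004]
 [ 0.2579 -0.9662  0.0011]
 [-0.0001 -0.0011 -1.    ]]
```

View pics/c1.png

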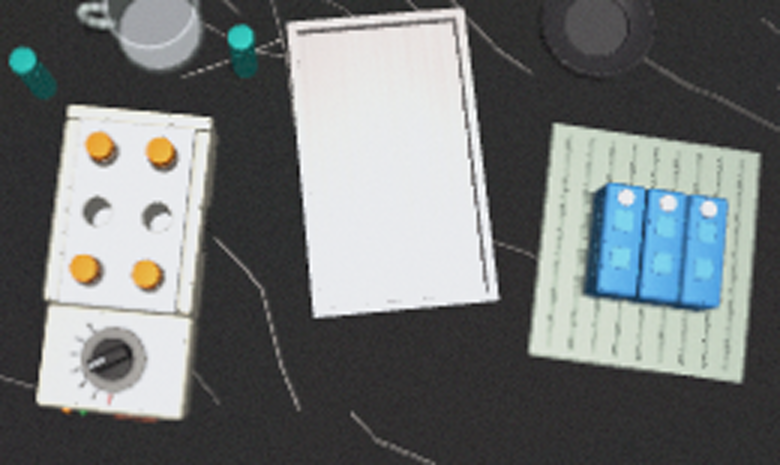

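The crop confirms it. The orange caps sit in the four corner wells and both turquoise ones are outside the block. The tray centre is about (0.592, 0) at +5°, and the block axis is at −5.4° with wells matching the 124 mm spacing. The brick pack is centred near (0.495, −0.285) at −8.7°. I'll push the middle brick out toward the robot.

```bash
cat >> h.py <<'E'
def plan(tg,start=None):
    "tg: (gx,gy,gz,deg of tool x); prints shift per segment in tool axes at its start"
    if start is None:
        o=r.get_obs();R=yaw(o);p=o["tcp_pos"]+.155*R[:,2];a=np.degrees(np.arctan2(R[1,0],R[0,0]))
        print("grasp pt",p.round(4),"ang",round(a,1),"t",round(o["clock"],2),"w",round(o["grip_width"],4))
    else: p,a=np.array(start[:3],float),start[3]
    for g in tg:
        d=np.array(g[:3])-p;c,s=np.cos(np.radians(a)),np.sin(np.radians(a))
        print(" dx %.3f dy %.3f dz %.3f roll %.3f"%(c*d[0]+s*d[1],s*d[0]-c*d[1],-d[2],-np.radians((g[3]-a+180)%360-180)),"->",np.round(g,3))
        p,a=np.array(g[:3]),g[3]
def off(c,deg,s,t=0):
    u=np.radians(deg);return (c[0]+s*np.cos(u)-t*np.sin(u),c[1]+s*np.sin(u)+t*np.cos(u))
E
python3 - <<'E'
from h import *
C=(.4956,-.2852);A=-8.7
plan([(*off(C,A,.097),.14,A),(*off(C,A,.097),.033,A),(*off(C,A,-.019),.033,A)])
E
```

```text
grasp pt [ 0.174  -0.6519  0.2491] ang 14.9 t 0.2 w 0.0857
 dx 0.494 dy -0.232 dz 0.109 roll 0.413 -> [ 0.591 -0.3    0.14  -8.7  ]
 dx 0.000 dy -0.000 dz 0.107 roll -0.000 -> [ 0.591 -0.3    0.033 -8.7  ]
 dx -0.116 dy 0.000 dz -0.000 roll -0.000 -> [ 0.477 -0.282  0.033 -8.7  ]
```

carry_out:
  moves:
    - [0.035, -0.017, 0.008, 0, 0.0]
    - [0.07, -0.033, 0.015, 0, 0]
    - [0.106, -0.05, 0.023, 0, 0]
    - [0.141, -0.066, 0.031, 0, 0]
    - [0.176, -0.083, 0.039, 0, 0]
    - [0.212, -0.099, 0.047, 0, 0]
    - [0.24, -0.113, 0.053, 0, 0]
    - [0.25, -0.117, 0.055, 0, 0]

```text
clock: 1.0
tcp_pos: [0.3886, -0.4713, 0.3489]
orientation: [-3.111, -0.417, -0.001]
contact_force: [-0.7, 0.2, 0.0]
grip_width: 0.0001
gripper_force: 0.0
```

carry_out:
  moves:
    - [0.035, -0.017, 0.008, 0.06, 0]
    - [0.07, -0.033, 0.015, 0.12, 0]
    - [0.106, -0.05, 0.023, 0.18, 0]
    - [0.141, -0.066, 0.031, 0.24, 0]
    - [0.176, -0.083, 0.039, 0.3, 0]
    - [0.212, -0.099, 0.047, 0.36, 0]
    - [0.244, -0.115, 0.054, 0.413, 0]
    - [0.244, -0.115, 0.054, 0.413, 0]

```text
clock: 1.8
tcp_pos: [0.5953, -0.2955, 0.2945]
orientation: [-3.13, 0.229, -0.001]
contact_force: [-1.0, 0.7, 0.4]
grip_width: -0.0001
gripper_force: 0.0
```

```bash
python3 - <<'E'
from h import *
C=(.4956,-.2852);A=-8.7
plan([(*off(C,A,.097),.033,A),(*off(C,A,-.019),.033,A)])
E
```

```text
grasp pt [ 0.5955 -0.295   0.1395] ang -8.4 t 1.8 w -0.0001
 dx -0.003 dy 0.005 dz 0.107 roll 0.006 -> [ 0.591 -0.3    0.033 -8.7  ]
 dx -0.116 dy 0.000 dz -0.000 roll -0.000 -> [ 0.477 -0.282  0.033 -8.7  ]
```

carry_out:
  moves:
    - [0, 0, 0.02, 0, 0]
    - [0, 0, 0.04, 0, 0]
    - [0, 0, 0.06, 0, 0]
    - [0, 0, 0.08, 0, 0]
    - [0, 0, 0.1, 0, 0]
    - [0, 0, 0.107, 0, 0]
    - [0, 0, 0.107, 0, 0]
    - [0, 0, 0.107, 0, 0]

```text
clock: 2.6
tcp_pos: [0.5917, -0.3014, 0.1895]
orientation: [3.132, -0.24, 0.001]
contact_force: [0.4, -0.6, 0.1]
grip_width: 0.0003
gripper_force: 0.0
```

```bash
python3 - <<'E'
from h import *
C=(.4956,-.2852);A=-8.7
plan([(*off(C,A,-.019),.033,A)])
im=r.grab_frame("top")
cv2.imwrite("pics/t2.png",cv2.resize(im[150:270,310:430,::-1],None,fx=4,fy=4,interpolation=cv2.INTER_CUBIC))
E
```

```text
grasp pt [ 0.5918 -0.3015  0.0345] ang -8.8 t 2.6 w 0.0003
 dx -0.117 dy -0.001 dz 0.002 roll -0.001 -> [ 0.477 -0.282  0.033 -8.7  ]
```

View pics/t2.png

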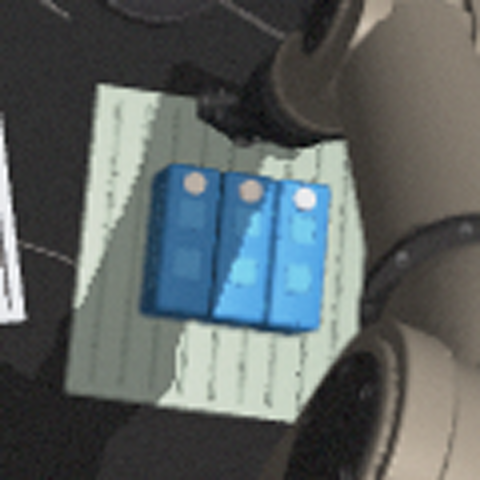

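The fingers are behind the middle brick's far end, at crop (250,125), and the pack is undisturbed with its seams at about 220 and 272. Pushing now.

carry_out:
  moves:
    - [-0.01, 0, 0.001, 0, 0]
    - [-0.02, 0, 0.001, 0, 0]
    - [-0.028, 0, 0.001, 0, 0]
    - [-0.036, 0, 0.001, 0, 0]
    - [-0.044, 0, 0.001, 0, 0]
    - [-0.052, 0, 0.001, 0, 0]
    - [-0.06, 0, 0.001, 0, 0]
    - [-0.068, 0, 0.001, 0, 0]

```text
clock: 3.45
tcp_pos: [0.5251, -0.2905, 0.1888]
orientation: [3.132, -0.238, 0.006]
contact_force: [7.1, -1.4, 2.2]
grip_width: 0.0002
gripper_force: 2.2
```

carry_out:
  moves:
    - [-0.008, 0, 0, 0, 0]
    - [-0.016, 0, 0, 0, 0]
    - [-0.024, 0, 0, 0, 0]
    - [-0.032, 0, 0, 0, 0]
    - [-0.04, 0, 0, 0, 0]
    - [-0.046, 0, 0, 0, 0]
    - [-0.05, 0, 0, 0, 0]
    - [-0.05, 0, 0, 0, 0]

```text
clock: 4.25
tcp_pos: [0.4752, -0.2833, 0.1888]
orientation: [3.131, -0.24, 0.004]
contact_force: [3.3, -1.4, 6.4]
grip_width: 0.0003
gripper_force: 2.3
```

carry_out:
  moves:
    - [0.01, 0, 0, 0, 0]
    - [0.02, 0, -0.03, 0, 0]
    - [0.02, 0, -0.08, 0, 0]
    - [0.02, 0, -0.12, 0, 0]
    - [0.02, 0, -0.15, 0, 0]
    - [0.02, 0, -0.15, 0, 0.075]
    - [0.02, 0, -0.15, 0, 0.075]
    - [0.02, 0, -0.15, 0, 0.075]

```text
clock: 5.05
tcp_pos: [0.4935, -0.2855, 0.336]
orientation: [-3.131, 0.239, 0.006]
contact_force: [-0.3, -0.1, 0.1]
grip_width: 0.0431
gripper_force: 0.0
```

```bash
python3 - <<'E'
from h import *
im=r.grab_frame("top");sc=r.grab_frame("scene")
a=cv2.resize(im[170:270,310:430,::-1],(480,400),interpolation=cv2.INTER_CUBIC);b=cv2.resize(sc[120:200,140:230,::-1],(310,400*1),interpolation=cv2.INTER_CUBIC)
cv2.imwrite("pics/t3.png",np.hstack([a,b]));plan([])
E
```

```text
grasp pt [ 0.4934 -0.2853  0.181 ] ang -8.7 t 5.15 w 0.0582
```

View pics/t3.png

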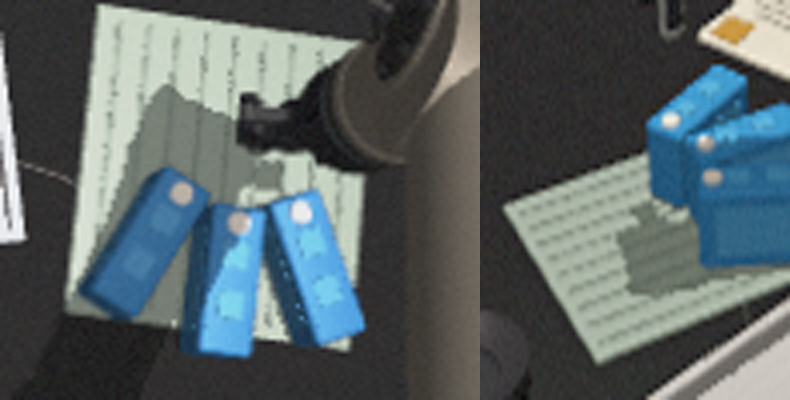

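The pack fanned out. All three bricks are still upright, and the left one, at crop (145,243), now has its near half free on both sides. I'll measure each brick.

```bash
cat >> h.py <<'E'
def bricks(im=None,box=(150,280,320,430),er=3):
    im=r.grab_frame("top") if im is None else im
    m=mask(im,(98,110,40),(122,255,255));k=np.zeros_like(m);y0,y1,x0,x1=box;k[y0:y1,x0:x1]=m[y0:y1,x0:x1]
    k=cv2.resize(k,None,fx=4,fy=4,interpolation=cv2.INTER_LINEAR);k=(k>127).astype(np.uint8)
    e=cv2.erode(k,np.ones((er*4,er*4)))
    for c,a,b in blobs(e,300):
        q=np.argwhere(b)[:,::-1].astype(np.float32)
        rc=cv2.minAreaRect(q);bp=cv2.boxPoints(((rc[0]),(rc[1][0]+er*4,rc[1][1]+er*4),rc[2]))/4-.375
        w=onz("top",bp,.06)[:,:2];L=[np.linalg.norm(w[1]-w[0]),np.linalg.norm(w[2]-w[1])]
        d=w[1]-w[0] if L[0]>L[1] else w[2]-w[1]
        print("brick px",(c/4).round(1),"ctr",w.mean(0).round(4),"L",np.round(L,4),"ang",round((np.degrees(np.arctan2(d[1],d[0]))+90)%180-90,1))
E
python3 - <<'E'
from h import *
im=r.grab_frame("top");bricks(im)
bricks(im,er=6)
m=mask(im,(0,0,140),(20,70,255));
for y0,y1,x0,x1 in[(205,232,345,395)]:
    k=np.zeros_like(m);k[y0:y1,x0:x1]=m[y0:y1,x0:x1]
    for c,a,b in blobs(k,6):print("dot",c,a,onz("top",[c],.06)[0])
E
```

```text
brick px [366.4 238.2] ctr [ 0.4056 -0.2713] L [0.1397 0.2295] ang 75.9
brick px [352.1 237.9] ctr [ 0.4068 -0.2386] L [0.1127 0.1393] ang 62.1
brick px [386.6 240. ] ctr [ 0.407  -0.3318] L [0.0621 0.1206] ang 22.8
dot [355.05 217.9 ] 20 [ 0.46973701 -0.23310972  0.06      ]
dot [369.28571429 225.35714286] 14 [ 0.44576063 -0.27819526  0.06      ]
```

```bash
python3 - <<'E'
from h import *
i0=cv2.imread("pics/top0.png")[:,:,::-1]
m=mask(i0,(0,0,150),(30,70,255));k=np.zeros_like(m);k[190:203,350:395]=m[190:203,350:395]
for c,a,b in blobs(k,6):
    p=onz("top",[c],.06)[0];print("dot0",c,a,p,off((p[0],p[1]),0,0))
    d=p[:2]-np.array([.4956,-.2852]);u=np.radians(-8.7);print(" s,t",d@[np.cos(u),np.sin(u)],d@[-np.sin(u),np.cos(u)])
f=lambda x,y:onz("top",[(310+x/4-.4,170+y/4-.4)],.06)[0,:2]
for nm,P in {"left":[(182,193),(160,222),(138,262)],"mid":[(239,222),(235,258),(230,305)],"right":[(302,210),(313,247),(328,291)]}.items():
    w=np.array([f(*p) for p in P]);d=w[0]-w[2];print(nm,w.round(4).tolist(),np.linalg.norm(d),np.degrees(np.arctan2(d[1],d[0])))
E
```

```text
left [[0.4699, -0.2333], [0.447, -0.2146], [0.4156, -0.1958]] 0.06594386471549672 -34.65350167392571
mid [[0.4466, -0.2784], [0.4181, -0.2739], [0.3813, -0.2682]] 0.06610427112032112 -8.930049731955634
right [[0.4558, -0.3305], [0.4262, -0.338], [0.3912, -0.3484]] 0.06694795992406893 15.528882494213983
```

```bash
python3 - <<'E'
from h import *
C=(.435,-.209);A=-34.65;T=(.592,0.)
g=off(C,A,-.02);F=off(off(T,5.05,.105),95,-.02)
plan([(*g,.12,A),(*g,.03,A),(*g,.13,A),(.56,-.10,.13,25),(*F,.13,95),(*F,.034,95),(*F,.13,95)])
E
```

```text
grasp pt [ 0.4936 -0.2854  0.1811] ang -8.7 t 5.2 w 0.0658
 dx -0.088 dy -0.075 dz 0.061 roll 0.453 -> [  0.419  -0.198   0.12  -34.65 ]
 dx 0.000 dy -0.000 dz 0.090 roll -0.000 -> [ 4.190e-01 -1.980e-01  3.000e-02 -3.465e+01]
 dx 0.000 dy -0.000 dz -0.100 roll -0.000 -> [  0.419  -0.198   0.13  -34.65 ]
 dx 0.061 dy -0.161 dz -0.000 roll -1.041 -> [ 0.56 -0.1   0.13 25.  ]
 dx 0.163 dy -0.022 dz -0.000 roll -1.222 -> [ 6.98e-01 -1.10e-02  1.30e-01  9.50e+01]
 dx 0.000 dy 0.000 dz 0.096 roll -0.000 -> [ 6.98e-01 -1.10e-02  3.40e-02  9.50e+01]
 dx 0.000 dy 0.000 dz -0.096 roll -0.000 -> [ 6.98e-01 -1.10e-02  1.30e-01  9.50e+01]
```

carry_out:
  moves:
    - [-0.02, -0.017, 0.012, 0.1, 0.064]
    - [-0.04, -0.034, 0.026, 0.2, 0.064]
    - [-0.06, -0.051, 0.04, 0.3, 0.064]
    - [-0.08, -0.068, 0.055, 0.4, 0.064]
    - [-0.088, -0.075, 0.061, 0.453, 0.064]
    - [-0.088, -0.075, 0.061, 0.453, 0.064]
    - [-0.088, -0.075, 0.061, 0.453, 0.064]
    - [-0.088, -0.075, 0.061, 0.453, 0.064]

```text
clock: 6.0
tcp_pos: [0.4199, -0.1991, 0.2771]
orientation: [2.999, -0.936, 0.002]
contact_force: [1.0, -0.0, 0.2]
grip_width: 0.0642
gripper_force: 0.0
```

carry_out:
  moves:
    - [0, 0, 0.02, 0, 0.064]
    - [0, 0, 0.04, 0, 0.064]
    - [0, 0, 0.06, 0, 0.064]
    - [0, 0, 0.075, 0, 0.064]
    - [0, 0, 0.085, 0, 0.064]
    - [0, 0, 0.09, 0, 0.064]
    - [0, 0, 0.09, 0, 0.064]
    - [0, 0, 0.09, 0, 0.064]

```text
clock: 6.8
tcp_pos: [0.4194, -0.1986, 0.1872]
orientation: [2.999, -0.936, 0.001]
contact_force: [1.0, 0.6, 0.2]
grip_width: 0.0641
gripper_force: 0.0
```

carry_out:
  moves:
    - [0, 0, 0, 0, 0.03]
    - [0, 0, 0, 0, 0.03]
    - [0, 0, 0, 0, 0.03]
    - [0, 0, 0, 0, 0.03]
    - [0, 0, -0.01, 0, 0.03]
    - [0, 0, -0.03, 0, 0.03]
    - [0, 0, -0.06, 0, 0.03]
    - [0, 0, -0.1, 0, 0.03]
  force: 60

```text
clock: 7.6
tcp_pos: [0.418, -0.1979, 0.2871]
orientation: [-2.999, 0.936, 0.006]
contact_force: [0.5, -0.2, -2.6]
grip_width: 0.0442
gripper_force: 61.4
```

```bash
python3 - <<'E'
from h import *
plan([]);print(r.get_obs()["gripper_force"])
im=r.grab_frame("top");sc=r.grab_frame("scene")
a=cv2.resize(im[170:270,310:430,::-1],(480,400),interpolation=cv2.INTER_CUBIC);b=cv2.resize(sc[100:200,140:230,::-1],(310,344),interpolation=cv2.INTER_CUBIC)
cv2.imwrite("pics/t4.png",np.hstack([a,np.vstack([b,np.zeros((56,310,3),np.uint8)])]))
E
```

```text
grasp pt [ 0.4175 -0.1977  0.1321] ang -34.7 t 7.6 w 0.0442
61.40907883644104
```

View pics/t4.png

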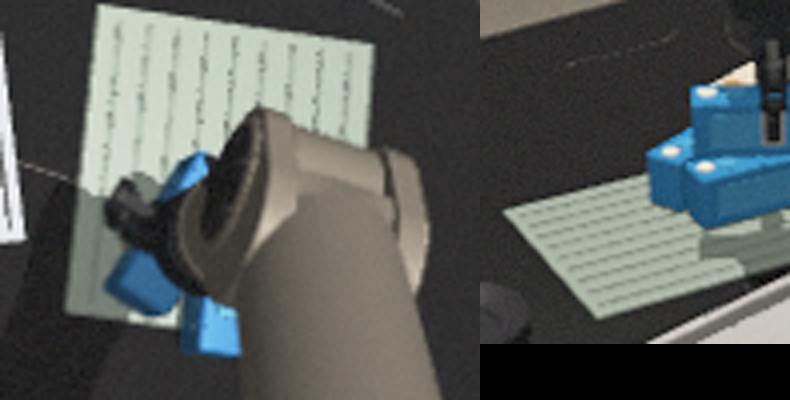

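The brick is held level at a width of 44 mm. Now I'll carry it to the far end.

carry_out:
  moves:
    - [0.008, -0.022, 0, -0.13, 0.03]
    - [0.016, -0.044, 0, -0.26, 0.03]
    - [0.024, -0.066, 0, -0.39, 0.03]
    - [0.033, -0.088, 0, -0.52, 0.03]
    - [0.041, -0.11, 0, -0.65, 0.03]
    - [0.05, -0.132, 0, -0.78, 0.03]
    - [0.057, -0.151, 0, -0.91, 0.03]
    - [0.061, -0.161, 0, -1.041, 0.03]

```text
clock: 8.5
tcp_pos: [0.5616, -0.099, 0.2862]
orientation: [-3.064, -0.69, 0.0]
contact_force: [0.1, -1.1, -3.2]
grip_width: 0.0445
gripper_force: 61.4
```

carry_out:
  moves:
    - [0.02, -0.003, 0, -0.14, 0.03]
    - [0.043, -0.006, 0, -0.28, 0.03]
    - [0.066, -0.009, 0, -0.42, 0.03]
    - [0.09, -0.012, 0, -0.56, 0.03]
    - [0.115, -0.015, 0, -0.7, 0.03]
    - [0.137, -0.018, 0, -0.84, 0.03]
    - [0.153, -0.021, 0, -0.98, 0.03]
    - [0.163, -0.022, 0, -1.12, 0.03]

```text
clock: 9.3
tcp_pos: [0.6996, -0.0106, 0.2856]
orientation: [-2.229, -2.212, 0.001]
contact_force: [-0.3, -0.3, -2.6]
grip_width: 0.0444
gripper_force: 61.4
```

carry_out:
  moves:
    - [0, 0, 0, -0.1, 0.03]
    - [0, 0, 0, -0.102, 0.03]
    - [0, 0, 0, -0.102, 0.03]
    - [0, 0, 0, -0.102, 0.03]
    - [0, 0, 0, -0.102, 0.03]
    - [0, 0, 0, -0.102, 0.03]
    - [0, 0, 0, -0.102, 0.03]
    - [0, 0, 0, -0.102, 0.03]

```text
clock: 10.1
tcp_pos: [0.6993, -0.0119, 0.2868]
orientation: [2.123, 2.316, 0.0]
contact_force: [-0.0, -0.8, -2.9]
grip_width: 0.0441
gripper_force: 61.5
```

```bash
python3 - <<'E'
from h import *
F=off(off((.592,0),5.05,.105),95,-.02)
plan([(*F,.033,95)])
im=r.grab_frame("top");bricks(im,(120,250,230,330),2)
cv2.imwrite("pics/t5.png",cv2.resize(im[120:270,230:430,::-1],None,fx=4,fy=4,interpolation=cv2.INTER_CUBIC))
E
```

```text
grasp pt [ 0.6993 -0.0119  0.1318] ang 95.0 t 10.1 w 0.0441
 dx 0.001 dy -0.001 dz 0.099 roll -0.000 -> [ 6.98e-01 -1.10e-02  3.30e-02  9.50e+01]
brick px [273.3 143.7] ctr [0.7167 0.0273] L [0.0749 0.0662] ang -84.3
brick px [297.9 144.6] ctr [ 0.7114 -0.0543] L [0.0398 0.023 ] ang -30.9
```

View pics/t5.png

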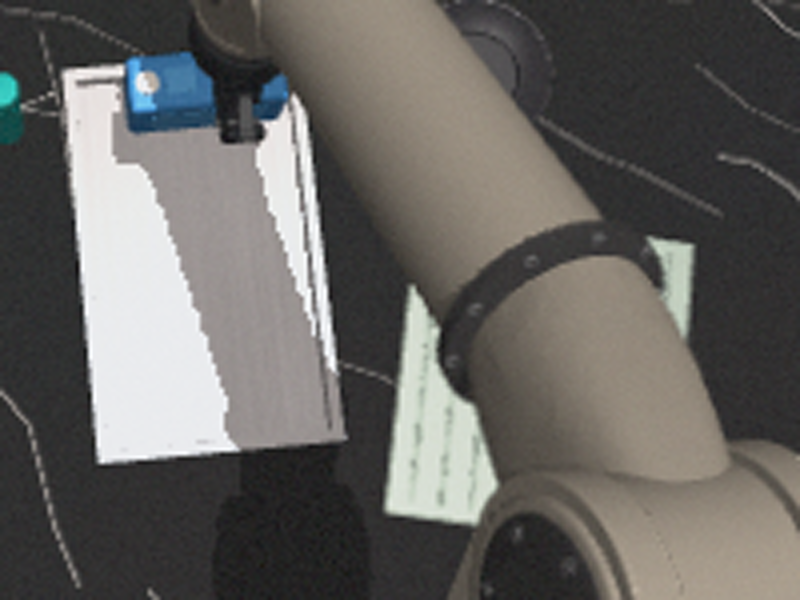

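The brick hangs over the tray's far end, aligned with the short wall at crop (200,92). Lower and release.

carry_out:
  moves:
    - [0, 0, 0.02, 0, 0.03]
    - [0, 0, 0.04, 0, 0.03]
    - [0, 0, 0.06, 0, 0.03]
    - [0, 0, 0.075, 0, 0.03]
    - [0, 0, 0.085, 0, 0.03]
    - [0, 0, 0.092, 0, 0.03]
    - [0, 0, 0.097, 0, 0.03]
    - [0, 0, 0.097, 0, 0.03]

```text
clock: 10.95
tcp_pos: [0.6998, -0.0117, 0.1908]
orientation: [2.122, 2.315, 0.001]
contact_force: [-0.6, -0.9, -1.3]
grip_width: 0.0443
gripper_force: 62.0
```

carry_out:
  moves:
    - [0, 0, 0, 0, 0.054]
    - [0, 0, 0, 0, 0.054]
    - [0, 0, 0, 0, 0.054]
    - [0, 0, 0, 0, 0.054]
    - [0, 0, -0.015, 0, 0.054]
    - [0, 0, -0.04, 0, 0.054]
    - [0, 0, -0.075, 0, 0.054]
    - [0, 0, -0.11, 0, 0.054]

```text
clock: 11.75
tcp_pos: [0.6992, -0.0118, 0.3018]
orientation: [-2.122, -2.316, -0.0]
contact_force: [0.7, -0.4, -0.3]
grip_width: 0.0538
gripper_force: 0.0
```

carry_out:
  moves:
    - [-0.02, 0.03, -0.02, 0, 0.064]
    - [-0.04, 0.06, -0.04, 0, 0.064]
    - [-0.06, 0.09, -0.06, 0, 0.064]
    - [-0.08, 0.12, -0.06, 0, 0.064]
    - [-0.1, 0.14, -0.06, 0, 0.064]
    - [-0.12, 0.15, -0.06, 0, 0.064]
    - [-0.12, 0.15, -0.06, 0, 0.064]
    - [-0.12, 0.15, -0.06, 0, 0.064]

```text
clock: 12.55
tcp_pos: [0.859, -0.1185, 0.3602]
orientation: [-2.123, -2.315, -0.001]
contact_force: [-0.7, 0.7, 0.2]
grip_width: 0.0637
gripper_force: 0.0
```

```bash
python3 - <<'E'
from h import *
plan([])
im=r.grab_frame("top");bricks(im,(120,250,230,330),2);bricks(im,er=2)
cv2.imwrite("pics/t6.png",cv2.resize(im[120:270,230:430,::-1],None,fx=4,fy=4,interpolation=cv2.INTER_CUBIC))
E
```

```text
grasp pt [ 0.859  -0.1184  0.2052] ang 94.9 t 12.55 w 0.0637
brick px [280.9 151.4] ctr [0.6895 0.0059] L [0.1229 0.0584] ang -83.8
```

View pics/t6.png

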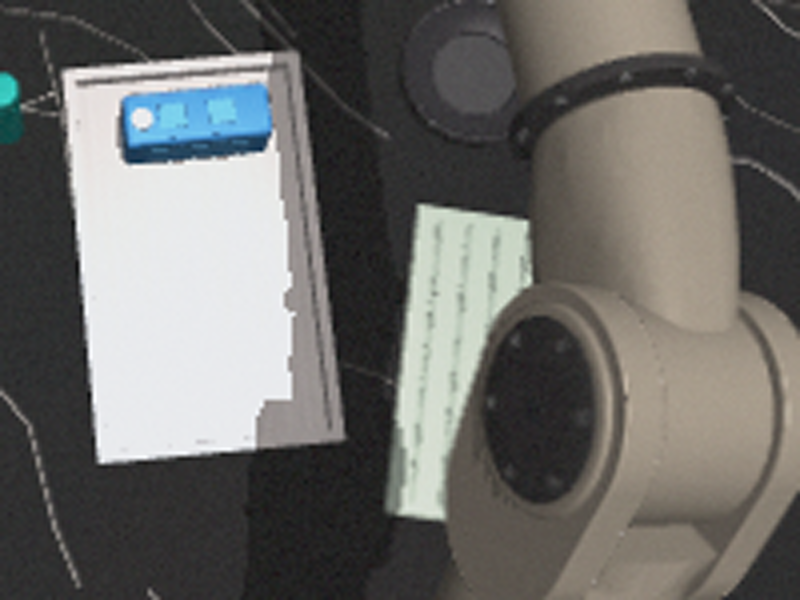

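The brick is square at the tray's far end, crop (197,125). Now I'll clear the arm and look at the other two.

carry_out:
  moves:
    - [0.02, -0.028, 0, 0, 0.064]
    - [0.05, -0.068, 0, 0, 0.064]
    - [0.078, -0.107, 0, 0, 0.064]
    - [0.106, -0.146, 0, 0, 0.064]
    - [0.134, -0.185, 0, 0, 0.064]
    - [0.162, -0.224, 0, 0, 0.064]
    - [0.19, -0.263, 0, 0, 0.064]
    - [0.21, -0.29, 0, 0, 0.064]

```text
clock: 13.4
tcp_pos: [0.548, 0.0685, 0.3605]
orientation: [2.118, 2.32, -0.001]
contact_force: [0.3, 0.5, 0.5]
grip_width: 0.0641
gripper_force: 0.0
```

```bash
python3 - <<'E'
from h import *
plan([])
im=r.grab_frame("top");bricks(im,er=2)
m=mask(im,(0,0,140),(20,70,255));k=np.zeros_like(m);k[205:262,340:410]=m[205:262,340:410]
for c,a,b in blobs(k,6):print("dot",c,a,onz("top",[c],.06)[0])
cv2.imwrite("pics/t7.png",cv2.resize(im[150:270,310:430,::-1],None,fx=4,fy=4,interpolation=cv2.INTER_CUBIC))
E
```

```text
grasp pt [0.548  0.0685 0.2055] ang 95.2 t 13.4 w 0.0641
brick px [380.7 238.1] ctr [ 0.405  -0.3049] L [0.119  0.1368] ang 18.7
dot [347.05191874 246.88261851] 443 [ 0.37876797 -0.203868    0.06      ]
```

View pics/t7.png

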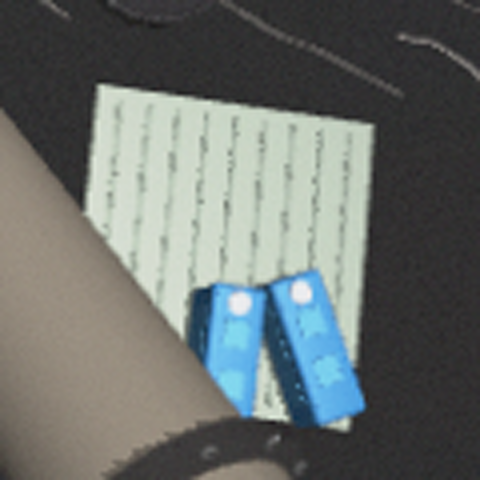

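The middle brick, with its dot at crop (240,301), hasn't moved and its near end is clear of the right brick. I'll take it next.

```bash
python3 - <<'E'
from h import *
C=(.405,-.272);A=-8.93;T=(.592,0.)
g=off(C,A,-.015);F=off(off(T,5.05,-.105),95,-.015)
plan([(.48,-.10,.17,45),(*g,.12,A),(*g,.03,A),(*g,.13,A),(.45,-.14,.13,45),(*F,.13,95),(*F,.034,95),(*F,.13,95)])
E
```

```text
grasp pt [0.5441 0.0717 0.2054] ang 95.5 t 13.45 w 0.0643
 dx -0.165 dy -0.080 dz 0.035 roll 0.881 -> [ 0.48 -0.1   0.17 45.  ]
 dx -0.183 dy 0.056 dz 0.050 roll 0.941 -> [ 0.39 -0.27  0.12 -8.93]
 dx 0.000 dy -0.000 dz 0.090 roll -0.000 -> [ 0.39 -0.27  0.03 -8.93]
 dx 0.000 dy -0.000 dz -0.100 roll -0.000 -> [ 0.39 -0.27  0.13 -8.93]
 dx 0.039 dy -0.137 dz -0.000 roll -0.941 -> [ 0.45 -0.14  0.13 45.  ]
 dx 0.109 dy -0.055 dz -0.000 roll -0.873 -> [ 4.89e-01 -2.40e-02  1.30e-01  9.50e+01]
 dx 0.000 dy 0.000 dz 0.096 roll -0.000 -> [ 4.89e-01 -2.40e-02  3.40e-02  9.50e+01]
 dx 0.000 dy 0.000 dz -0.096 roll -0.000 -> [ 4.89e-01 -2.40e-02  1.30e-01  9.50e+01]
```

carry_out:
  moves:
    - [-0.02, -0.01, 0.004, 0.11, 0.064]
    - [-0.045, -0.02, 0.009, 0.22, 0.064]
    - [-0.07, -0.033, 0.014, 0.33, 0.064]
    - [-0.09, -0.045, 0.02, 0.44, 0.064]
    - [-0.11, -0.055, 0.025, 0.55, 0.064]
    - [-0.13, -0.065, 0.03, 0.66, 0.064]
    - [-0.15, -0.075, 0.035, 0.77, 0.064]
    - [-0.165, -0.08, 0.035, 0.88, 0.064]

```text
clock: 14.25
tcp_pos: [0.4851, -0.1061, 0.3247]
orientation: [2.909, 1.185, -0.002]
contact_force: [0.5, 0.1, 0.3]
grip_width: 0.0641
gripper_force: 0.0
```

carry_out:
  moves:
    - [-0.025, 0.007, 0.005, 0.12, 0.064]
    - [-0.05, 0.014, 0.012, 0.24, 0.064]
    - [-0.075, 0.022, 0.019, 0.36, 0.064]
    - [-0.1, 0.03, 0.026, 0.48, 0.064]
    - [-0.125, 0.038, 0.033, 0.6, 0.064]
    - [-0.15, 0.046, 0.04, 0.72, 0.064]
    - [-0.17, 0.052, 0.046, 0.84, 0.064]
    - [-0.183, 0.056, 0.05, 0.941, 0.064]

```text
clock: 15.05
tcp_pos: [0.3945, -0.2744, 0.275]
orientation: [3.13, -0.264, 0.0]
contact_force: [-0.3, -0.7, 0.6]
grip_width: 0.0641
gripper_force: 0.0
```

carry_out:
  moves:
    - [0, 0, 0, 0, 0.064]
    - [0, 0, 0, 0, 0.064]
    - [0, 0, 0, 0, 0.064]
    - [0, 0, 0, 0, 0.064]
    - [0, 0, 0, 0, 0.064]
    - [0, 0, 0, 0, 0.064]
    - [0, 0, 0, 0, 0.064]
    - [0, 0, 0, 0, 0.064]

```text
clock: 15.85
tcp_pos: [0.3956, -0.274, 0.2747]
orientation: [-3.131, 0.256, 0.0]
contact_force: [0.4, -0.3, 0.1]
grip_width: 0.0638
gripper_force: 0.0
```

```bash
python3 - <<'E'
from h import *
C=(.405,-.272);A=-8.93
g=off(C,A,-.015)
plan([(*g,.03,A)])
E
```

```text
grasp pt [ 0.3956 -0.274   0.1197] ang -9.3 t 15.85 w 0.0638
 dx -0.006 dy -0.003 dz 0.090 roll -0.007 -> [ 0.39 -0.27  0.03 -8.93]
```

carry_out:
  moves:
    - [-0.004, -0.003, 0.02, -0.007, 0.064]
    - [-0.004, -0.003, 0.04, -0.007, 0.064]
    - [-0.004, -0.003, 0.06, -0.007, 0.064]
    - [-0.004, -0.003, 0.075, -0.007, 0.064]
    - [-0.004, -0.003, 0.085, -0.007, 0.064]
    - [-0.004, -0.003, 0.09, -0.007, 0.064]
    - [-0.004, -0.003, 0.09, -0.007, 0.064]
    - [-0.004, -0.003, 0.09, -0.007, 0.064]

```text
clock: 16.65
tcp_pos: [0.3923, -0.2705, 0.1851]
orientation: [3.132, -0.245, 0.001]
contact_force: [-0.2, -0.6, -0.1]
grip_width: 0.0642
gripper_force: 0.0
```

carry_out:
  moves:
    - [0, 0, 0, 0, 0.03]
    - [0, 0, 0, 0, 0.03]
    - [0, 0, 0, 0, 0.03]
    - [0, 0, 0, 0, 0.03]
    - [0, 0, -0.01, 0, 0.03]
    - [0, 0, -0.03, 0, 0.03]
    - [0, 0, -0.06, 0, 0.03]
    - [0, 0, -0.1, 0, 0.03]

```text
clock: 17.45
tcp_pos: [0.3912, -0.2699, 0.285]
orientation: [-3.131, 0.245, 0.005]
contact_force: [0.7, -0.4, -2.2]
grip_width: 0.0443
gripper_force: 61.5
```

```bash
python3 - <<'E'
from h import *
F=off(off((.592,0),5.05,-.105),95,-.013)
plan([(.45,-.14,.13,45),(*F,.13,95)]);print(r.get_obs()["gripper_force"])
E
```

```text
grasp pt [ 0.3907 -0.2696  0.13  ] ang -8.9 t 17.45 w 0.0443
 dx 0.038 dy -0.137 dz 0.000 roll -0.941 -> [ 0.45 -0.14  0.13 45.  ]
 dx 0.111 dy -0.056 dz -0.000 roll -0.873 -> [ 4.89e-01 -2.20e-02  1.30e-01  9.50e+01]
61.45568132400513
```

carry_out:
  moves:
    - [0.004, -0.017, 0, -0.12, 0.03]
    - [0.009, -0.034, 0, -0.24, 0.03]
    - [0.014, -0.051, 0, -0.36, 0.03]
    - [0.019, -0.068, 0, -0.48, 0.03]
    - [0.024, -0.086, 0, -0.6, 0.03]
    - [0.029, -0.104, 0, -0.72, 0.03]
    - [0.034, -0.122, 0, -0.84, 0.03]
    - [0.038, -0.137, 0, -0.941, 0.03]

```text
clock: 18.25
tcp_pos: [0.451, -0.14, 0.2852]
orientation: [2.9, 1.209, -0.0]
contact_force: [0.4, -1.1, -2.4]
grip_width: 0.0443
gripper_force: 61.3
```

carry_out:
  moves:
    - [0.016, -0.008, 0, -0.12, 0.03]
    - [0.033, -0.017, 0, -0.24, 0.03]
    - [0.05, -0.026, 0, -0.36, 0.03]
    - [0.067, -0.035, 0, -0.49, 0.03]
    - [0.084, -0.043, 0, -0.62, 0.03]
    - [0.1, -0.051, 0, -0.75, 0.03]
    - [0.111, -0.056, 0, -0.873, 0.03]
    - [0.111, -0.056, 0, -0.873, 0.03]

```text
clock: 19.05
tcp_pos: [0.4901, -0.0214, 0.2852]
orientation: [-2.118, -2.32, -0.001]
contact_force: [0.5, 1.0, -2.2]
grip_width: 0.0445
gripper_force: 61.4
```

carry_out:
  moves:
    - [0, 0, 0, 0, 0.03]
    - [0, 0, 0, 0, 0.03]
    - [0, 0, 0, 0, 0.03]
    - [0, 0, 0, 0, 0.03]
    - [0, 0, 0, 0, 0.03]
    - [0, 0, 0, 0, 0.03]
    - [0, 0, 0, 0, 0.03]
    - [0, 0, 0, 0, 0.03]

```text
clock: 19.85
tcp_pos: [0.4899, -0.0229, 0.2847]
orientation: [2.123, 2.316, 0.0]
contact_force: [0.0, -0.1, -1.0]
grip_width: 0.0443
gripper_force: 61.4
```

```bash
python3 - <<'E'
from h import *
F=off(off((.592,0),5.05,-.105),95,-.013)
plan([(*F,.033,95)]);print(r.get_obs()["gripper_force"])
E
```

```text
grasp pt [ 0.49   -0.0229  0.1297] ang 95.0 t 19.85 w 0.0443
 dx 0.001 dy -0.001 dz 0.097 roll -0.000 -> [ 4.89e-01 -2.20e-02  3.30e-02  9.50e+01]
61.38194918632507
```

carry_out:
  moves:
    - [0, 0, 0.02, 0, 0.03]
    - [0, 0, 0.04, 0, 0.03]
    - [0, 0, 0.06, 0, 0.03]
    - [0, 0, 0.075, 0, 0.03]
    - [0, 0, 0.085, 0, 0.03]
    - [0, 0, 0.092, 0, 0.03]
    - [0, 0, 0.097, 0, 0.03]
    - [0, 0, 0.097, 0, 0.03]

```text
clock: 20.65
tcp_pos: [0.4903, -0.0227, 0.1885]
orientation: [2.122, 2.315, 0.0]
contact_force: [-1.4, -0.3, 3.6]
grip_width: 0.0445
gripper_force: 62.2
```

carry_out:
  moves:
    - [0, 0, 0, 0, 0.054]
    - [0, 0, 0, 0, 0.054]
    - [0, 0, 0, 0, 0.054]
    - [0, 0, 0, 0, 0.054]
    - [0, 0, -0.015, 0, 0.054]
    - [0, 0, -0.04, 0, 0.054]
    - [0, 0, -0.075, 0, 0.054]
    - [0, 0, -0.11, 0, 0.054]

```text
clock: 21.45
tcp_pos: [0.4896, -0.0229, 0.2986]
orientation: [-2.122, -2.315, 0.001]
contact_force: [1.1, -0.7, 0.4]
grip_width: 0.0545
gripper_force: 0.0
```

carry_out:
  moves:
    - [-0.02, 0, -0.03, 0, 0.054]
    - [-0.05, 0, -0.07, 0, 0.054]
    - [-0.09, 0, -0.1, 0, 0.05]
    - [-0.13, 0, -0.13, 0, 0.05]
    - [-0.17, 0, -0.13, 0, 0.05]
    - [-0.21, 0, -0.13, 0, 0.05]
    - [-0.23, 0, -0.13, 0, 0.05]
    - [-0.23, 0, -0.13, 0, 0.05]

```text
clock: 22.25
tcp_pos: [0.5092, -0.256, 0.4272]
orientation: [2.13, 2.309, -0.002]
contact_force: [0.3, 0.1, -0.4]
grip_width: 0.0496
gripper_force: 0.0
```

```bash
python3 - <<'E'
from h import *
plan([])
im=r.grab_frame("top");bricks(im,(120,250,230,330),2)
for c,a,_ in blobs(mask(im,(8,150,100),(20,255,255)),12):
    if c[0]<225 and c[1]>170: print("orange",c,a,onz("top",[c],0.133)[0])
cv2.imwrite("pics/t8.png",cv2.resize(im[125:285,150:350,::-1],None,fx=3.75,fy=3.75,interpolation=cv2.INTER_CUBIC))
E
```

```text
grasp pt [ 0.5091 -0.2561  0.2722] ang 94.6 t 22.25 w 0.0496
brick px [280.9 151.4] ctr [0.6895 0.006 ] L [0.1226 0.0584] ang -83.8
brick px [288.  213.7] ctr [ 0.4855 -0.0116] L [0.1227 0.05  ] ang -84.8
orange [182.78688525 178.26229508] 61 [0.58124218 0.30054768 0.133     ]
orange [202.87719298 180.        ] 57 [0.57591675 0.24007505 0.133     ]
orange [177.71666667 219.08333333] 60 [0.45851649 0.31184247 0.133     ]
orange [198.23913043 220.82608696] 46 [0.45353202 0.25113655 0.133     ]
```

View pics/t8.png

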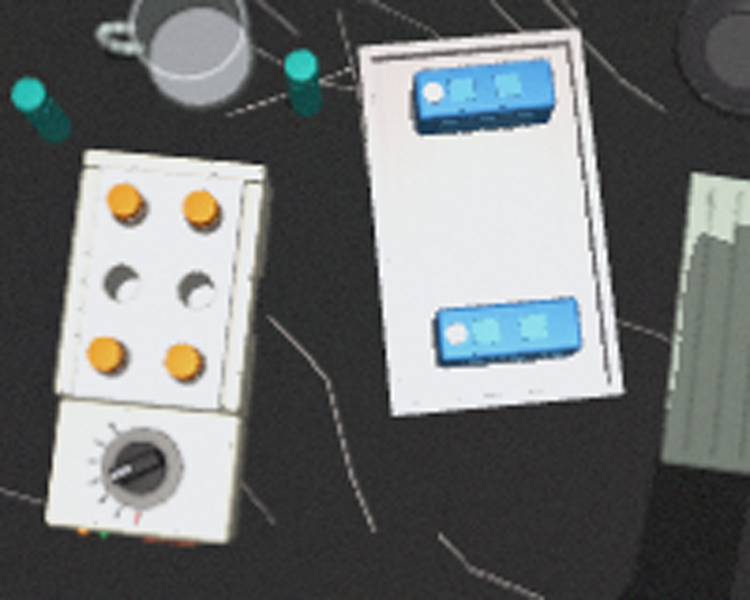

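Both bricks stand square at the tray ends and all four vials are still in their wells. Now the vials. The tool stays at about 95°, so the fingers close along the tray's length and above brick height.

```bash
cat > v.py <<'E'
from h import *
M=(.5183,.2769);A=-5.4;T=(.592,0.)
V=[off(M,A,.062,-.031),off(M,A,-.062,-.031),off(M,A,.062,.031),off(M,A,-.062,.031)]
S=[off(T,5.05,0,t) for t in(-.066,-.022,.022,.066)]
E
python3 - <<'E'
from v import *
print(np.round(V,4),np.round(S,4))
plan([(*V[0],.20,95),(*V[0],.112,95),(*V[0],.242,95),(*S[0],.242,95),(*S[0],.093,95),(*S[0],.20,95),(*V[1],.20,95)])
E
```

```text
[[0.5771 0.2402]
 [0.4537 0.2519]
 [0.5829 0.3019]
 [0.4595 0.3136]] [[ 0.5978 -0.0657]
 [ 0.5939 -0.0219]
 [ 0.5901  0.0219]
 [ 0.5862  0.0657]]
grasp pt [ 0.5094 -0.2534  0.2723] ang 94.8 t 22.3 w 0.05
 dx 0.486 dy 0.109 dz 0.072 roll -0.003 -> [ 0.577  0.24   0.2   95.   ]
 dx 0.000 dy 0.000 dz 0.088 roll -0.000 -> [ 0.577  0.24   0.112 95.   ]
 dx 0.000 dy 0.000 dz -0.130 roll -0.000 -> [ 0.577  0.24   0.242 95.   ]
 dx -0.307 dy -0.006 dz -0.000 roll -0.000 -> [ 5.98e-01 -6.60e-02  2.42e-01  9.50e+01]
 dx 0.000 dy 0.000 dz 0.149 roll -0.000 -> [ 5.98e-01 -6.60e-02  9.30e-02  9.50e+01]
 dx 0.000 dy 0.000 dz -0.107 roll -0.000 -> [ 5.98e-01 -6.60e-02  2.00e-01  9.50e+01]
 dx 0.329 dy -0.116 dz -0.000 roll -0.000 -> [ 0.454  0.252  0.2   95.   ]
```

carry_out:
  moves:
    - [0.03, 0.007, 0, 0, 0.05]
    - [0.065, 0.015, 0, 0, 0.05]
    - [0.1, 0.023, 0, 0, 0.05]
    - [0.135, 0.031, 0, 0, 0.05]
    - [0.17, 0.039, 0, 0, 0.05]
    - [0.205, 0.047, 0, 0, 0.05]
    - [0.23, 0.053, 0, 0, 0.05]
    - [0.243, 0.055, 0, 0, 0.05]

```text
clock: 23.1
tcp_pos: [0.543, -0.0007, 0.428]
orientation: [-2.115, -2.322, -0.002]
contact_force: [-0.2, -1.1, 1.1]
grip_width: 0.0499
gripper_force: 0.0
```

carry_out:
  moves:
    - [0.035, 0.008, 0.01, 0, 0.05]
    - [0.07, 0.016, 0.02, 0, 0.05]
    - [0.105, 0.024, 0.03, 0, 0.05]
    - [0.14, 0.032, 0.04, 0, 0.05]
    - [0.175, 0.04, 0.05, 0, 0.05]
    - [0.21, 0.048, 0.06, 0, 0.05]
    - [0.235, 0.053, 0.07, 0, 0.05]
    - [0.243, 0.054, 0.072, 0, 0.05]

```text
clock: 23.9
tcp_pos: [0.575, 0.2447, 0.3545]
orientation: [-2.116, -2.319, 0.001]
contact_force: [0.0, -0.4, -0.1]
grip_width: 0.0501
gripper_force: 0.0
```

carry_out:
  moves:
    - [0, 0, 0, 0, 0.05]
    - [0, 0, 0, 0, 0.05]
    - [0, 0, 0, 0, 0.05]
    - [0, 0, 0, 0, 0.05]
    - [0, 0, 0, 0, 0.05]
    - [0, 0, 0, 0, 0.05]
    - [0, 0, 0, 0, 0.05]
    - [0, 0, 0, 0, 0.05]

```text
clock: 24.7
tcp_pos: [0.5763, 0.2415, 0.3557]
orientation: [2.123, 2.316, -0.0]
contact_force: [0.1, -0.2, -1.1]
grip_width: 0.0499
gripper_force: 0.0
```

```bash
python3 - <<'E'
from v import *
plan([(*V[0],.112,95)])
im=r.grab_frame("top");sc=r.grab_frame("scene")
cv2.imwrite("pics/t9.png",np.hstack([cv2.resize(im[140:260,150:250,::-1],(400,480),interpolation=cv2.INTER_CUBIC),cv2.resize(sc[140:260,250:350,::-1],(400,480),interpolation=cv2.INTER_CUBIC)]))
E
```

```text
grasp pt [0.5763 0.2415 0.2007] ang 95.0 t 24.7 w 0.0499
 dx -0.001 dy 0.001 dz 0.089 roll -0.000 -> [ 0.577  0.24   0.112 95.   ]
```

View pics/t9.png

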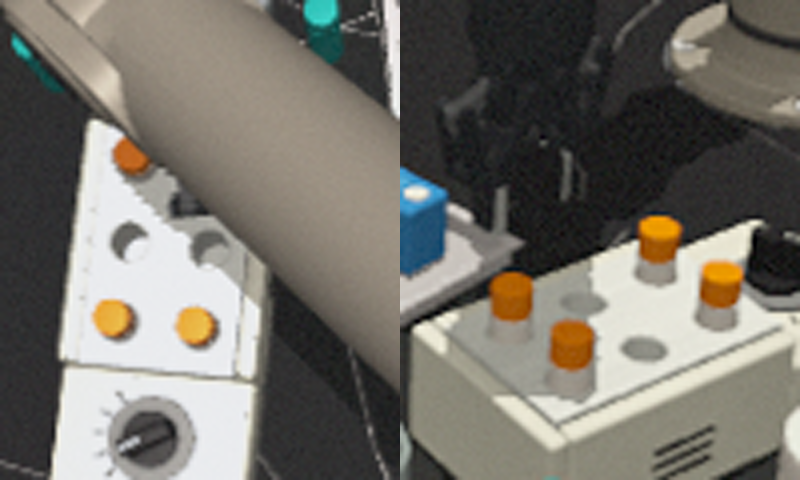

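The open fingers straddle the far inner vial, scene crop (511,295). Descend and close.

carry_out:
  moves:
    - [-0.001, 0.001, 0.015, 0, 0.05]
    - [-0.001, 0.001, 0.03, 0, 0.05]
    - [-0.001, 0.001, 0.045, 0, 0.05]
    - [-0.001, 0.001, 0.06, 0, 0.05]
    - [-0.001, 0.001, 0.075, 0, 0.05]
    - [-0.001, 0.001, 0.085, 0, 0.05]
    - [-0.001, 0.001, 0.089, 0, 0.05]
    - [-0.001, 0.001, 0.089, 0, 0.05]

```text
clock: 25.6
tcp_pos: [0.5773, 0.2408, 0.2665]
orientation: [-2.122, -2.316, 0.001]
contact_force: [0.1, 0.4, 0.6]
grip_width: 0.0501
gripper_force: 0.0
```

carry_out:
  moves:
    - [0, 0, 0, 0, 0.035]
    - [0, 0, 0, 0, 0.035]
    - [0, 0, 0, 0, 0.022]
    - [0, 0, 0, 0, 0.022]
    - [0, 0, 0, 0, 0.022]
    - [0, 0, 0, 0, 0.022]
    - [0, 0, 0, 0, 0.022]
    - [0, 0, 0, 0, 0.022]
  force: 30

```text
clock: 26.4
tcp_pos: [0.5777, 0.2414, 0.2683]
orientation: [2.122, 2.315, 0.004]
contact_force: [-2.0, -0.1, 8.1]
grip_width: 0.0271
gripper_force: 33.0
```

carry_out:
  moves:
    - [0, 0, -0.01, 0, 0.022]
    - [0, 0, -0.025, 0, 0.022]
    - [0, 0, -0.04, 0, 0.022]
    - [0, 0, -0.06, 0, 0.022]
    - [0, 0, -0.08, 0, 0.022]
    - [0, 0, -0.1, 0, 0.022]
    - [0, 0, -0.12, 0, 0.022]
    - [0, 0, -0.13, 0, 0.022]

```text
clock: 27.2
tcp_pos: [0.5773, 0.2408, 0.3997]
orientation: [2.122, 2.315, 0.004]
contact_force: [0.4, 0.4, -1.5]
grip_width: 0.0275
gripper_force: 30.3
```

carry_out:
  moves:
    - [-0.02, 0, 0, 0, 0.022]
    - [-0.06, -0.001, 0, 0, 0.022]
    - [-0.105, -0.002, 0, 0, 0.022]
    - [-0.15, -0.003, 0, 0, 0.022]
    - [-0.2, -0.004, 0, 0, 0.022]
    - [-0.25, -0.005, 0, 0, 0.022]
    - [-0.29, -0.006, 0, 0, 0.022]
    - [-0.307, -0.006, 0, 0, 0.022]

```text
clock: 28.0
tcp_pos: [0.5976, -0.0714, 0.3965]
orientation: [2.13, 2.308, -0.005]
contact_force: [-1.1, -0.3, -1.0]
grip_width: 0.0278
gripper_force: 30.2
```

carry_out:
  moves:
    - [0, 0, 0, 0, 0.022]
    - [0, 0, 0, 0, 0.022]
    - [0, 0, 0.02, 0, 0.022]
    - [0, 0, 0.04, 0, 0.022]
    - [0, 0, 0.06, 0, 0.022]
    - [0, 0, 0.08, 0, 0.022]
    - [0, 0, 0.1, 0, 0.022]
    - [0, 0, 0.1, 0, 0.022]

```text
clock: 28.8
tcp_pos: [0.5969, -0.063, 0.2944]
orientation: [-2.115, -2.317, 0.003]
contact_force: [-0.2, 0.7, 0.2]
grip_width: 0.0273
gripper_force: 30.2
```

```bash
python3 - <<'E'
from v import *
plan([(*S[0],.093,95)])
im=r.grab_frame("top");sc=r.grab_frame("scene")
cv2.imwrite("pics/t10.png",np.hstack([cv2.resize(im[120:240,230:330,::-1],(400,480),interpolation=cv2.INTER_CUBIC),cv2.resize(sc[120:240,150:250,::-1],(400,480),interpolation=cv2.INTER_CUBIC)]))
E
```

```text
grasp pt [ 0.5961 -0.0627  0.1394] ang 95.2 t 28.8 w 0.0273
 dx -0.003 dy 0.001 dz 0.046 roll 0.004 -> [ 5.98e-01 -6.60e-02  9.30e-02  9.50e+01]
```

View pics/t10.png

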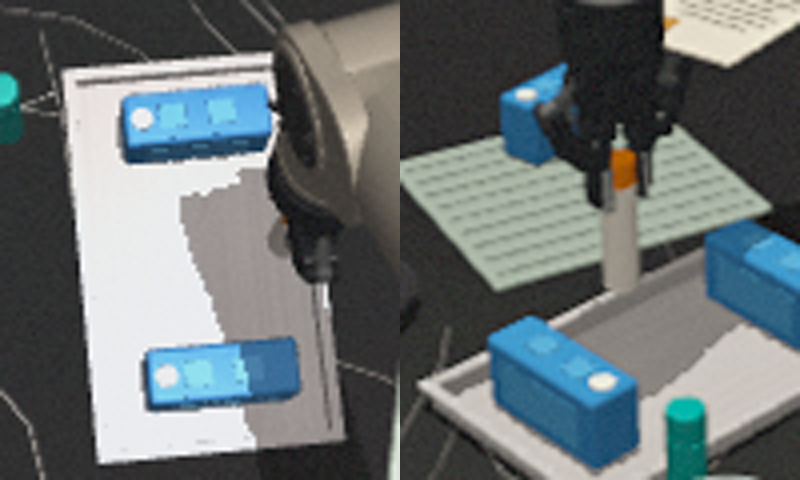

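The vial hangs upright over its slot at the −y side of the tray. Lower, release and go back up for the next.

carry_out:
  moves:
    - [0, 0, 0.012, 0, 0.022]
    - [0, 0, 0.024, 0, 0.022]
    - [0, 0, 0.034, 0, 0.022]
    - [0, 0, 0.042, 0, 0.022]
    - [0, 0, 0.047, 0, 0.022]
    - [0, 0, 0.05, 0, 0.022]
    - [0, 0, 0.05, 0, 0.022]
    - [0, 0, 0.05, 0, 0.022]

```text
clock: 29.7
tcp_pos: [0.5983, -0.0656, 0.2481]
orientation: [2.123, 2.315, -0.0]
contact_force: [-3.3, -0.9, 10.7]
grip_width: 0.0271
gripper_force: 31.7
```

carry_out:
  moves:
    - [0, 0, 0, 0, 0.03]
    - [0, 0, 0, 0, 0.036]
    - [0, 0, 0, 0, 0.045]
    - [0, 0, 0, 0, 0.05]
    - [0, 0, -0.015, 0, 0.05]
    - [0, 0, -0.045, 0, 0.05]
    - [0, 0, -0.08, 0, 0.05]
    - [0, 0, -0.108, 0, 0.05]

```text
clock: 30.5
tcp_pos: [0.5983, -0.0654, 0.3576]
orientation: [2.122, 2.315, 0.002]
contact_force: [0.6, 0.2, -0.3]
grip_width: 0.0502
gripper_force: 0.0
```

```bash
python3 - <<'E'
from v import *
plan([(*V[1],.20,95)])
sc=r.grab_frame("scene")
for c,a,_ in blobs(mask(sc,(5,150,80),(20,255,255)),20): print(c,a,onz("scene",[c],.108)[0])
cv2.imwrite("pics/s11.png",cv2.resize(sc[120:240,150:250,::-1],(400,480),interpolation=cv2.INTER_CUBIC))
E
```

```text
grasp pt [ 0.5986 -0.0654  0.2026] ang 95.0 t 30.5 w 0.0502
 dx 0.329 dy -0.117 dz 0.003 roll 0.000 -> [ 0.454  0.252  0.2   95.   ]
[268.20588235  28.47058824] 34 [-0.69566474 -1.2502269   0.108     ]
[203.58823529 175.88235294] 68 [ 0.60417802 -0.05575091  0.108     ]
[314.25892857 199.07142857] 112 [0.43579982 0.23659549 0.108     ]
[329.7755102  210.78571429] 98 [0.44436939 0.30241526 0.108     ]
[292.45794393 226.07476636] 107 [0.57014647 0.29046201 0.108     ]
```

carry_out:
  moves:
    - [0.03, -0.011, 0, 0, 0.05]
    - [0.075, -0.026, 0, 0, 0.05]
    - [0.12, -0.042, 0, 0, 0.05]
    - [0.165, -0.058, 0, 0, 0.05]
    - [0.21, -0.074, 0, 0, 0.05]
    - [0.255, -0.09, 0, 0, 0.05]
    - [0.3, -0.106, 0, 0, 0.05]
    - [0.329, -0.116, 0, 0, 0.05]

```text
clock: 31.35
tcp_pos: [0.4517, 0.2554, 0.356]
orientation: [-2.118, -2.32, -0.003]
contact_force: [0.5, 0.8, -0.2]
grip_width: 0.0501
gripper_force: 0.0
```

carry_out:
  moves:
    - [0, 0, 0, 0, 0.05]
    - [0, 0, 0, 0, 0.05]
    - [0, 0, 0, 0, 0.05]
    - [0, 0, 0.015, 0, 0.05]
    - [0, 0, 0.03, 0, 0.05]
    - [0, 0, 0.04, 0, 0.05]
    - [0, 0, 0.04, 0, 0.05]
    - [0, 0, 0.04, 0, 0.05]

```text
clock: 32.15
tcp_pos: [0.4539, 0.2519, 0.3142]
orientation: [-2.122, -2.316, 0.002]
contact_force: [0.2, -0.3, 0.7]
grip_width: 0.0501
gripper_force: 0.0
```

```bash
python3 - <<'E'
from v import *
plan([(*V[1],.115,95)])
E
```

```text
grasp pt [0.4537 0.2519 0.1592] ang 95.0 t 32.15 w 0.0501
 dx -0.000 dy -0.000 dz 0.044 roll -0.000 -> [ 0.454  0.252  0.115 95.   ]
```

carry_out:
  moves:
    - [0, 0, 0.015, 0, 0.05]
    - [0, 0, 0.03, 0, 0.05]
    - [0, 0, 0.04, 0, 0.05]
    - [0, 0, 0.045, 0, 0.05]
    - [0, 0, 0.045, 0, 0.05]
    - [0, 0, 0.045, 0, 0.035]
    - [0, 0, 0.045, 0, 0.035]
    - [0, 0, 0.045, 0, 0.022]

```text
clock: 32.95
tcp_pos: [0.4542, 0.2521, 0.2703]
orientation: [2.123, 2.315, 0.002]
contact_force: [-0.0, -0.5, 0.3]
grip_width: 0.0274
gripper_force: 29.5
```

carry_out:
  moves:
    - [0, 0, 0, 0, 0.022]
    - [0, 0, 0, 0, 0.022]
    - [0, 0, 0, 0, 0.022]
    - [0, 0, 0, 0, 0.022]
    - [0, 0, -0.005, 0, 0.022]
    - [0, 0, -0.02, 0, 0.022]
    - [0, 0, -0.04, 0, 0.022]
    - [0, 0, -0.06, 0, 0.022]

```text
clock: 33.75
tcp_pos: [0.4537, 0.2519, 0.331]
orientation: [-2.122, -2.316, 0.001]
contact_force: [1.1, 0.2, -2.4]
grip_width: 0.0275
gripper_force: 30.5
```

carry_out:
  moves:
    - [0, 0, -0.02, 0, 0.022]
    - [0, 0, -0.045, 0, 0.022]
    - [0, 0, -0.067, 0, 0.022]
    - [-0.025, 0.01, -0.067, 0, 0.022]
    - [-0.06, 0.024, -0.067, 0, 0.022]
    - [-0.095, 0.039, -0.067, 0, 0.022]
    - [-0.13, 0.053, -0.067, 0, 0.022]
    - [-0.165, 0.067, -0.067, 0, 0.022]

```text
clock: 34.55
tcp_pos: [0.5348, 0.0921, 0.3975]
orientation: [-2.122, -2.316, 0.001]
contact_force: [-0.3, -0.2, -1.2]
grip_width: 0.0274
gripper_force: 30.6
```

carry_out:
  moves:
    - [-0.035, 0.014, 0, 0, 0.022]
    - [-0.07, 0.028, 0, 0, 0.022]
    - [-0.1, 0.041, 0, 0, 0.022]
    - [-0.12, 0.049, 0, 0, 0.022]
    - [-0.12, 0.049, 0, 0, 0.022]
    - [-0.12, 0.049, 0, 0, 0.022]
    - [-0.12, 0.049, 0, 0, 0.022]
    - [-0.12, 0.049, 0.02, 0, 0.022]

```text
clock: 35.35
tcp_pos: [0.5947, -0.0199, 0.3794]
orientation: [2.118, 2.316, 0.006]
contact_force: [-0.1, -0.4, -0.9]
grip_width: 0.0271
gripper_force: 30.6
```

```bash
python3 - <<'E'
from v import *
plan([(*S[1],.095,95)])
E
```

```text
grasp pt [ 0.5954 -0.0199  0.2244] ang 95.1 t 35.35 w 0.0271
 dx -0.002 dy -0.002 dz 0.129 roll 0.002 -> [ 5.94e-01 -2.20e-02  9.50e-02  9.50e+01]
```

carry_out:
  moves:
    - [0, 0, 0.025, 0, 0.022]
    - [0, 0, 0.055, 0, 0.022]
    - [0, 0, 0.085, 0, 0.022]
    - [0, 0, 0.105, 0, 0.022]
    - [0, 0, 0.117, 0, 0.022]
    - [0, 0, 0.123, 0, 0.022]
    - [0, 0, 0.126, 0, 0.022]
    - [0, 0, 0.126, 0, 0.022]

```text
clock: 36.15
tcp_pos: [0.5945, -0.0215, 0.2513]
orientation: [2.122, 2.316, 0.001]
contact_force: [-0.4, -0.8, -0.9]
grip_width: 0.0274
gripper_force: 30.6
```

carry_out:
  moves:
    - [0, 0, 0, 0, 0.022]
    - [0, 0, 0, 0, 0.03]
    - [0, 0, 0, 0, 0.036]
    - [0, 0, 0, 0, 0.045]
    - [0, 0, 0, 0, 0.05]
    - [0, 0, -0.02, 0, 0.05]
    - [0, 0, -0.06, 0, 0.05]
    - [0, 0, -0.104, 0, 0.05]

```text
clock: 36.95
tcp_pos: [0.5937, -0.022, 0.3548]
orientation: [-2.121, -2.314, 0.003]
contact_force: [2.1, -0.0, 0.1]
grip_width: 0.0502
gripper_force: 0.0
```

carry_out:
  moves:
    - [0.03, 0.002, 0, 0, 0.05]
    - [0.075, 0.004, 0, 0, 0.05]
    - [0.12, 0.006, 0, 0, 0.05]
    - [0.165, 0.009, 0, 0, 0.05]
    - [0.21, 0.011, 0, 0, 0.05]
    - [0.255, 0.013, 0, 0, 0.05]
    - [0.3, 0.016, 0, 0, 0.05]
    - [0.3235, 0.017, 0, 0, 0.05]

```text
clock: 37.75
tcp_pos: [0.5815, 0.3067, 0.355]
orientation: [-2.116, -2.319, -0.003]
contact_force: [-0.3, -0.8, -0.3]
grip_width: 0.0499
gripper_force: 0.0
```

carry_out:
  moves:
    - [0, 0, 0, 0, 0.05]
    - [0, 0, 0, 0, 0.05]
    - [0, 0, 0, 0, 0.05]
    - [0, 0, 0.015, 0, 0.05]
    - [0, 0, 0.03, 0, 0.05]
    - [0, 0, 0.04, 0, 0.05]
    - [0, 0, 0.04, 0, 0.05]
    - [0, 0, 0.04, 0, 0.05]

```text
clock: 38.55
tcp_pos: [0.583, 0.3018, 0.3142]
orientation: [-2.123, -2.315, 0.001]
contact_force: [0.4, 0.0, -0.3]
grip_width: 0.0501
gripper_force: 0.0
```

```bash
python3 - <<'E'
from v import *
plan([(*V[2],.115,95),(*V[2],.242,95),(*S[2],.242,95),(*S[2],.2,95),(*V[3],.2,95),(*V[3],.2,95),(*S[3],.2,95)])
sc=r.grab_frame("scene")
for c,a,_ in blobs(mask(sc,(5,150,80),(20,255,255)),20): print(c,a,onz("scene",[c],.108)[0])
E
```

```text
grasp pt [0.5829 0.3017 0.1592] ang 95.0 t 38.55 w 0.0501
 dx 0.000 dy 0.000 dz 0.044 roll -0.000 -> [ 0.583  0.302  0.115 95.   ]
 dx 0.000 dy 0.000 dz -0.127 roll -0.000 -> [ 0.583  0.302  0.242 95.   ]
 dx -0.280 dy -0.017 dz -0.000 roll -0.000 -> [5.90e-01 2.20e-02 2.42e-01 9.50e+01]
 dx 0.000 dy 0.000 dz 0.042 roll -0.000 -> [5.9e-01 2.2e-02 2.0e-01 9.5e+01]
 dx 0.302 dy -0.105 dz -0.000 roll -0.000 -> [ 0.459  0.314  0.2   95.   ]
 dx 0.000 dy 0.000 dz -0.000 roll -0.000 -> [ 0.459  0.314  0.2   95.   ]
 dx -0.258 dy 0.105 dz -0.000 roll -0.000 -> [5.86e-01 6.60e-02 2.00e-01 9.50e+01]
[268.20588235  28.47058824] 34 [-0.69566474 -1.2502269   0.108     ]
[212.80769231 125.61538462] 26 [ 0.37543426 -0.32747109  0.108     ]
[208.55128205 178.65384615] 156 [ 0.60187711 -0.03354905  0.108     ]
[329.7755102  210.78571429] 98 [0.44436939 0.30241526 0.108     ]
[292.71153846 226.08653846] 104 [0.56967385 0.29089944 0.108     ]
```

carry_out:
  moves:
    - [0, 0, 0.015, 0, 0.05]
    - [0, 0, 0.03, 0, 0.05]
    - [0, 0, 0.04, 0, 0.05]
    - [0, 0, 0.045, 0, 0.05]
    - [0, 0, 0.045, 0, 0.05]
    - [0, 0, 0.045, 0, 0.035]
    - [0, 0, 0.045, 0, 0.035]
    - [0, 0, 0.045, 0, 0.022]

```text
clock: 39.4
tcp_pos: [0.5833, 0.3021, 0.2704]
orientation: [2.123, 2.315, 0.002]
contact_force: [-0.4, 0.3, 0.2]
grip_width: 0.0277
gripper_force: 29.5
```

carry_out:
  moves:
    - [0, 0, 0, 0, 0.022]
    - [0, 0, 0, 0, 0.022]
    - [0, 0, 0, 0, 0.022]
    - [0, 0, 0, 0, 0.022]
    - [0, 0, -0.005, 0, 0.022]
    - [0, 0, -0.02, 0, 0.022]
    - [0, 0, -0.04, 0, 0.022]
    - [0, 0, -0.06, 0, 0.022]

```text
clock: 40.2
tcp_pos: [0.583, 0.3017, 0.33]
orientation: [-2.123, -2.316, 0.001]
contact_force: [1.7, 1.1, -2.0]
grip_width: 0.0272
gripper_force: 30.6
```

carry_out:
  moves:
    - [0, 0, -0.02, 0, 0.022]
    - [0, 0, -0.045, 0, 0.022]
    - [0, 0, -0.067, 0, 0.022]
    - [-0.025, -0.002, -0.067, 0, 0.022]
    - [-0.06, -0.004, -0.067, 0, 0.022]
    - [-0.095, -0.006, -0.067, 0, 0.022]
    - [-0.13, -0.008, -0.067, 0, 0.022]
    - [-0.165, -0.01, -0.067, 0, 0.022]

```text
clock: 41.0
tcp_pos: [0.5868, 0.1351, 0.3965]
orientation: [-2.122, -2.316, 0.003]
contact_force: [1.2, 0.4, -0.9]
grip_width: 0.0272
gripper_force: 30.6
```

carry_out:
  moves:
    - [-0.035, -0.002, 0, 0, 0.022]
    - [-0.07, -0.004, 0, 0, 0.022]
    - [-0.1, -0.006, 0, 0, 0.022]
    - [-0.115, -0.007, 0, 0, 0.022]
    - [-0.115, -0.007, 0, 0, 0.022]
    - [-0.115, -0.007, 0, 0, 0.022]
    - [-0.115, -0.007, 0, 0, 0.022]
    - [-0.115, -0.007, 0.02, 0, 0.022]

```text
clock: 41.8
tcp_pos: [0.5913, 0.0241, 0.3791]
orientation: [2.117, 2.317, 0.007]
contact_force: [0.9, 0.4, -1.3]
grip_width: 0.0268
gripper_force: 30.6
```

```bash
python3 - <<'E'
from v import *
plan([(*S[2],.095,95)])
E
```

```text
grasp pt [0.5922 0.0243 0.2242] ang 95.2 t 41.8 w 0.0268
 dx -0.002 dy -0.002 dz 0.129 roll 0.003 -> [5.9e-01 2.2e-02 9.5e-02 9.5e+01]
```

carry_out:
  moves:
    - [0, 0, 0.025, 0, 0.022]
    - [0, 0, 0.055, 0, 0.022]
    - [0, 0, 0.085, 0, 0.022]
    - [0, 0, 0.105, 0, 0.022]
    - [0, 0, 0.117, 0, 0.022]
    - [0, 0, 0.123, 0, 0.022]
    - [0, 0, 0.127, 0, 0.022]
    - [0, 0, 0.127, 0, 0.022]

```text
clock: 42.6
tcp_pos: [0.591, 0.0221, 0.2507]
orientation: [2.121, 2.316, 0.002]
contact_force: [-0.2, -0.2, -1.6]
grip_width: 0.027
gripper_force: 30.5
```

carry_out:
  moves:
    - [0, 0, 0, 0, 0.022]
    - [0, 0, 0, 0, 0.03]
    - [0, 0, 0, 0, 0.036]
    - [0, 0, 0, 0, 0.045]
    - [0, 0, 0, 0, 0.05]
    - [0, 0, -0.02, 0, 0.05]
    - [0, 0, -0.06, 0, 0.05]
    - [0, 0, -0.105, 0, 0.05]

```text
clock: 43.4
tcp_pos: [0.5899, 0.0213, 0.3547]
orientation: [-2.121, -2.314, 0.003]
contact_force: [1.8, -0.2, 0.6]
grip_width: 0.0504
gripper_force: 0.0
```

carry_out:
  moves:
    - [0.03, -0.011, 0, 0, 0.05]
    - [0.07, -0.025, 0, 0, 0.05]
    - [0.115, -0.04, 0, 0, 0.05]
    - [0.16, -0.056, 0, 0, 0.05]
    - [0.205, -0.071, 0, 0, 0.05]
    - [0.25, -0.087, 0, 0, 0.05]
    - [0.285, -0.1, 0, 0, 0.05]
    - [0.302, -0.105, 0, 0, 0.05]

```text
clock: 44.2
tcp_pos: [0.4569, 0.317, 0.3552]
orientation: [-2.115, -2.321, -0.002]
contact_force: [0.7, -0.5, 0.2]
grip_width: 0.0499
gripper_force: 0.0
```

carry_out:
  moves:
    - [0, 0, 0, 0, 0.05]
    - [0, 0, 0, 0, 0.05]
    - [0, 0, 0, 0, 0.05]
    - [0, 0, 0.015, 0, 0.05]
    - [0, 0, 0.03, 0, 0.05]
    - [0, 0, 0.04, 0, 0.05]
    - [0, 0, 0.04, 0, 0.05]
    - [0, 0, 0.04, 0, 0.05]

```text
clock: 45.0
tcp_pos: [0.4596, 0.3132, 0.3142]
orientation: [-2.122, -2.316, 0.001]
contact_force: [-0.6, -0.7, 0.9]
grip_width: 0.0496
gripper_force: 0.0
```

```bash
python3 - <<'E'
from v import *
plan([(*V[3],.115,95)])
E
```

```text
grasp pt [0.4594 0.3131 0.1592] ang 95.0 t 45.0 w 0.0496
 dx 0.000 dy 0.000 dz 0.044 roll -0.000 -> [ 0.459  0.314  0.115 95.   ]
```

carry_out:
  moves:
    - [0, 0, 0.015, 0, 0.05]
    - [0, 0, 0.03, 0, 0.05]
    - [0, 0, 0.04, 0, 0.05]
    - [0, 0, 0.045, 0, 0.05]
    - [0, 0, 0.045, 0, 0.05]
    - [0, 0, 0.045, 0, 0.035]
    - [0, 0, 0.045, 0, 0.035]
    - [0, 0, 0.045, 0, 0.022]

```text
clock: 45.8
tcp_pos: [0.4598, 0.3134, 0.2703]
orientation: [2.123, 2.316, 0.002]
contact_force: [0.7, 0.3, 0.2]
grip_width: 0.0271
gripper_force: 29.5
```

carry_out:
  moves:
    - [0, 0, 0, 0, 0.022]
    - [0, 0, 0, 0, 0.022]
    - [0, 0, 0, 0, 0.022]
    - [0, 0, 0, 0, 0.022]
    - [0, 0, -0.005, 0, 0.022]
    - [0, 0, -0.02, 0, 0.022]
    - [0, 0, -0.04, 0, 0.022]
    - [0, 0, -0.06, 0, 0.022]

```text
clock: 46.6
tcp_pos: [0.4595, 0.3131, 0.3306]
orientation: [-2.122, -2.316, 0.001]
contact_force: [1.6, 0.8, -1.8]
grip_width: 0.0275
gripper_force: 30.5
```

carry_out:
  moves:
    - [0, 0, -0.02, 0, 0.022]
    - [0, 0, -0.045, 0, 0.022]
    - [0, 0, -0.067, 0, 0.022]
    - [-0.025, 0.01, -0.067, 0, 0.022]
    - [-0.06, 0.024, -0.067, 0, 0.022]
    - [-0.095, 0.039, -0.067, 0, 0.022]
    - [-0.13, 0.053, -0.067, 0, 0.022]
    - [-0.165, 0.067, -0.067, 0, 0.022]

```text
clock: 47.4
tcp_pos: [0.5406, 0.1532, 0.3971]
orientation: [-2.122, -2.316, 0.002]
contact_force: [0.6, -0.2, -0.5]
grip_width: 0.0276
gripper_force: 30.6
```

carry_out:
  moves:
    - [-0.035, 0.014, 0, 0, 0.022]
    - [-0.07, 0.028, 0, 0, 0.022]
    - [-0.093, 0.038, 0, 0, 0.022]
    - [-0.093, 0.038, 0, 0, 0.022]
    - [-0.093, 0.038, 0, 0, 0.022]
    - [-0.093, 0.038, 0, 0, 0.022]
    - [-0.093, 0.038, 0, 0, 0.022]
    - [-0.093, 0.038, 0.02, 0, 0.022]

```text
clock: 48.2
tcp_pos: [0.5871, 0.067, 0.3792]
orientation: [2.118, 2.316, 0.007]
contact_force: [1.1, 0.2, -0.9]
grip_width: 0.0273
gripper_force: 30.6
```

```bash
python3 - <<'E'
from v import *
plan([(*S[3],.095,95)])
E
```

```text
grasp pt [0.5879 0.0672 0.2242] ang 95.1 t 48.2 w 0.0273
 dx -0.001 dy -0.002 dz 0.129 roll 0.002 -> [5.86e-01 6.60e-02 9.50e-02 9.50e+01]
```

carry_out:
  moves:
    - [0, 0, 0.025, 0, 0.022]
    - [0, 0, 0.055, 0, 0.022]
    - [0, 0, 0.085, 0, 0.022]
    - [0, 0, 0.105, 0, 0.022]
    - [0, 0, 0.117, 0, 0.022]
    - [0, 0, 0.123, 0, 0.022]
    - [0, 0, 0.127, 0, 0.022]
    - [0, 0, 0.127, 0, 0.022]

```text
clock: 49.0
tcp_pos: [0.5871, 0.0658, 0.2507]
orientation: [2.122, 2.315, 0.002]
contact_force: [0.2, -0.3, -1.0]
grip_width: 0.0275
gripper_force: 30.5
```

carry_out:
  moves:
    - [0, 0, 0, 0, 0.022]
    - [0, 0, 0, 0, 0.03]
    - [0, 0, 0, 0, 0.036]
    - [0, 0, 0, 0, 0.045]
    - [0, 0, 0, 0, 0.05]
    - [0, 0, -0.02, 0, 0.05]
    - [0, 0, -0.06, 0, 0.05]
    - [0, 0, -0.105, 0, 0.05]

```text
clock: 49.8
tcp_pos: [0.5861, 0.0651, 0.3547]
orientation: [-2.121, -2.315, 0.004]
contact_force: [1.4, 0.3, 0.4]
grip_width: 0.05
gripper_force: 0.0
```

```bash
python3 - <<'E'
from v import *
im=r.grab_frame("top");sc=r.grab_frame("scene")
k=im[225:270,165:215];g=cv2.cvtColor(k,cv2.COLOR_RGB2GRAY)
m=(g<75).astype(np.uint8)
for c,a,b in blobs(m,20):
    p=np.argwhere(b)[:,::-1]+[165,225];w=onz("top",p,.114)[:,:2];q=w-w.mean(0);U,s,Vt=np.linalg.svd(q,full_matrices=False)
    print("dark",c+[165,225],a,w.mean(0),"ang",np.degrees(np.arctan2(Vt[0,1],Vt[0,0]))%180,s)
print("knob expected",off(M,A,-.147))
plan([(*off(M,A,-.147),.16,95)])
cv2.imwrite("pics/t12.png",np.hstack([cv2.resize(k[:,:,::-1],(400,360),interpolation=cv2.INTER_CUBIC),cv2.resize(sc[150:240,150:250,::-1],(400,360),interpolation=cv2.INTER_CUBIC)]))
E
```

```text
dark [186.88764045 248.08988764] 89 [0.37453163 0.28570658] ang 119.50313292044511 [0.10193302 0.07825525]
dark [213.42307692 263.76923077] 26 [0.32895992 0.20657448] ang 174.9296714217026 [0.06385682 0.01005102]
dark [174.61904762 268.04761905] 63 [0.31589232 0.32073836] ang 87.30991769673416 [0.16076248 0.01973747]
knob expected (np.float64(0.3719523912033472), np.float64(0.29073392205782156))
grasp pt [0.5902 0.0666 0.206 ] ang 95.0 t 49.9 w 0.0501
 dx 0.242 dy -0.198 dz 0.046 roll -0.000 -> [ 0.372  0.291  0.16  95.   ]
```

View pics/t12.png

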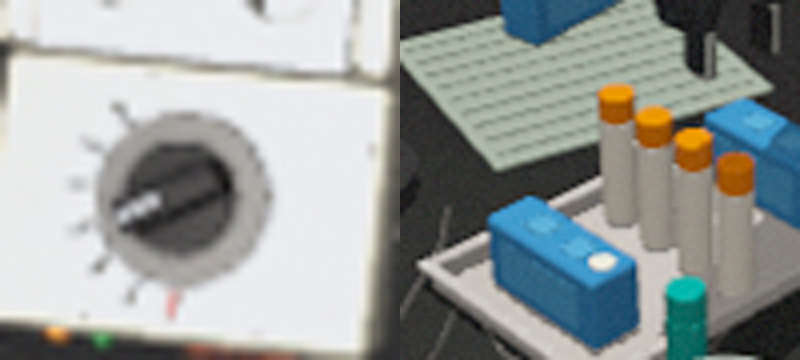

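All four vials stand upright in a row between the bricks. The knob pointer, tip at crop (120,215), sits about 62° clockwise of the red off mark, at roughly 112° world. I'll grip the bar along that direction.

carry_out:
  moves:
    - [0.03, -0.024, 0, -0.05, 0.05]
    - [0.065, -0.053, 0, -0.1, 0.05]
    - [0.1, -0.082, 0, -0.15, 0.05]
    - [0.135, -0.11, 0, -0.2, 0.05]
    - [0.17, -0.139, 0, -0.25, 0.05]
    - [0.205, -0.168, 0, -0.297, 0.05]
    - [0.23, -0.19, 0, -0.297, 0.05]
    - [0.243, -0.193, 0.03, -0.297, 0.05]

```text
clock: 50.7
tcp_pos: [0.3711, 0.2941, 0.3274]
orientation: [1.749, 2.607, 0.011]
contact_force: [1.3, 0.4, 0.7]
grip_width: 0.0499
gripper_force: 0.0
```

carry_out:
  moves:
    - [0, 0, 0, 0, 0.05]
    - [0, 0, 0, 0, 0.05]
    - [0, 0, 0, 0, 0.05]
    - [0, 0, 0, 0, 0.05]
    - [0, 0, 0, 0, 0.05]
    - [0, 0, 0, 0, 0.05]
    - [0, 0, 0, 0, 0.05]
    - [0, 0, 0, 0, 0.05]

```text
clock: 51.5
tcp_pos: [0.3733, 0.2905, 0.3247]
orientation: [1.757, 2.604, 0.0]
contact_force: [-0.8, 0.3, 0.6]
grip_width: 0.0497
gripper_force: 0.0
```

```bash
python3 - <<'E'
from v import *
plan([(.372,.2905,.108,112)])
E
```

```text
grasp pt [0.3733 0.2905 0.1697] ang 112.0 t 51.5 w 0.0497
 dx 0.000 dy -0.001 dz 0.062 roll -0.000 -> [3.72e-01 2.90e-01 1.08e-01 1.12e+02]
```

carry_out:
  moves:
    - [0, -0.001, 0.012, 0, 0.045]
    - [0, -0.001, 0.025, 0, 0.045]
    - [0, -0.001, 0.038, 0, 0.045]
    - [0, -0.001, 0.05, 0, 0.045]
    - [0, -0.001, 0.058, 0, 0.045]
    - [0, -0.001, 0.06, 0, 0.045]
    - [0, -0.001, 0.06, 0, 0.045]
    - [0, -0.001, 0.06, 0, 0.045]

```text
clock: 52.3
tcp_pos: [0.3724, 0.2905, 0.265]
orientation: [1.756, 2.604, 0.001]
contact_force: [-0.1, 0.3, 0.3]
grip_width: 0.0452
gripper_force: 0.0
```

carry_out:
  moves:
    - [0, 0, 0, 0, 0.025]
    - [0, 0, 0, 0, 0.025]
    - [0, 0, 0, 0, 0.008]
    - [0, 0, 0, 0, 0.008]
    - [0, 0, 0, 0, 0.008]
    - [0, 0, 0, 0, 0.008]
    - [0, 0, 0, 0, 0.008]
    - [0, 0, 0, 0, 0.008]
  force: 25

```text
clock: 53.1
tcp_pos: [0.3729, 0.2905, 0.2651]
orientation: [1.757, 2.604, 0.002]
contact_force: [4.0, 1.1, 6.0]
grip_width: 0.0136
gripper_force: 27.5
```

Gripped, at a width of 13.6 mm. Turn it anticlockwise, watching the moment for the stop.

carry_out:
  moves:
    - [0, 0, 0, -0.1, 0.008]
    - [0, 0, 0, -0.22, 0.008]
    - [0, 0, 0, -0.34, 0.008]
    - [0, 0, 0, -0.46, 0.008]
    - [0, 0, 0, -0.58, 0.008]
    - [0, 0, 0, -0.7, 0.008]
    - [0, 0, 0, -0.8, 0.008]
    - [0, 0, 0, -0.9, 0.008]

```text
clock: 53.9
tcp_pos: [0.3727, 0.2903, 0.2652]
orientation: [0.443, 3.109, 0.0]
contact_force: [2.7, -0.7, 6.8]
grip_width: 0.0131
gripper_force: 27.7
```

carry_out:
  moves:
    - [0, 0, 0, -0.06, 0.008]
    - [0, 0, 0, -0.1, 0.008]
    - [0, 0, 0, -0.14, 0.008]
    - [0, 0, 0, -0.17, 0.008]
    - [0, 0, 0, -0.2, 0.008]
    - [0, 0, 0, -0.2, 0.008]
    - [0, 0, 0, -0.2, 0.008]
    - [0, 0, 0, -0.2, 0.008]

```text
clock: 54.7
tcp_pos: [0.3727, 0.2903, 0.2652]
orientation: [0.138, 3.138, -0.0]
contact_force: [2.3, -0.2, 7.8]
grip_width: 0.0138
gripper_force: 27.9
```

```bash
python3 - <<'E'
from v import *
plan([]);o=r.get_obs();print(o["moment"],o["contact_force"])
E
```

```text
grasp pt [0.3728 0.2903 0.1102] ang 175.0 t 54.7 w 0.0138
[-0.26615094 -0.52146579 -0.35984447] [ 2.26192442 -0.18627283  7.83166322]
```

The moment has risen to 0.36 N m at 175°, so it is on the off stop. Release, lift and check.

carry_out:
  moves:
    - [0, 0, 0, 0, 0.02]
    - [0, 0, 0, 0, 0.035]
    - [0, 0, 0, 0, 0.045]
    - [0, 0, 0, 0, 0.045]
    - [0, 0, -0.02, 0, 0.045]
    - [0, 0, -0.06, 0, 0.045]
    - [0, 0, -0.1, 0, 0.045]
    - [0, 0, -0.14, 0, 0.045]

```text
clock: 55.5
tcp_pos: [0.3719, 0.2902, 0.4059]
orientation: [-0.135, -3.138, 0.001]
contact_force: [1.3, 0.9, -0.3]
grip_width: 0.0452
gripper_force: 0.0
```

carry_out:
  moves:
    - [-0.03, 0.03, -0.02, 0, 0.045]
    - [-0.06, 0.06, -0.03, 0, 0.045]
    - [-0.09, 0.09, -0.04, 0, 0.045]
    - [-0.12, 0.12, -0.04, 0, 0.045]
    - [-0.14, 0.14, -0.04, 0, 0.045]
    - [-0.15, 0.15, -0.04, 0, 0.045]
    - [-0.15, 0.15, -0.04, 0, 0.045]
    - [-0.15, 0.15, -0.04, 0, 0.045]

```text
clock: 56.3
tcp_pos: [0.5342, 0.4267, 0.4441]
orientation: [-0.135, -3.137, 0.001]
contact_force: [-0.3, 0.5, 0.9]
grip_width: 0.0453
gripper_force: 0.0
```

```bash
python3 - <<'E'
from v import *
plan([]);o=r.get_obs();print(o["contact_force"],abs(o["qvel"]).max())
im=r.grab_frame("top");sc=r.grab_frame("scene")
bricks(im,er=2);bricks(im,(120,250,230,330),2)
for c,a,_ in blobs(mask(im,(8,150,80),(20,255,255)),12): print("orange",c,a,onz("top",[c],0.113)[0])
cv2.imwrite("pics/t13.png",np.vstack([cv2.resize(im[125:275,155:415,::-1],(520,300),interpolation=cv2.INTER_CUBIC),cv2.resize(sc[140:260,130:338,::-1],(520,300),interpolation=cv2.INTER_CUBIC)]))
E
```

```text
grasp pt [0.534  0.4266 0.2891] ang 175.1 t 56.3 w 0.0453
[-0.25617212  0.48014929  0.87852186] 0.01873229306230211
brick px [395.7 227.9] ctr [ 0.4438 -0.3632] L [0.0656 0.1208] ang 13.2
brick px [280.9 151.7] ctr [0.6895 0.006 ] L [0.1226 0.0584] ang -83.8
brick px [293.6 210.8] ctr [ 0.4881 -0.0265] L [0.0926 0.0475] ang -84.8
orange [303.86363636 175.27272727] 44 [ 0.59532502 -0.06545072  0.113     ]
orange [274.8 177. ] 35 [0.58971339 0.02370522 0.113     ]
orange [289.70833333 173.91666667] 24 [ 0.59945633 -0.02205171  0.113     ]
orange [260.22857143 178.6       ] 35 [0.58465546 0.06815194 0.113     ]
orange [288.85714286 179.42857143] 14 [ 0.58222418 -0.01912969  0.113     ]
orange [437.18095238 288.43809524] 105 [ 0.24687859 -0.46681924  0.113     ]
```

View pics/t13.png

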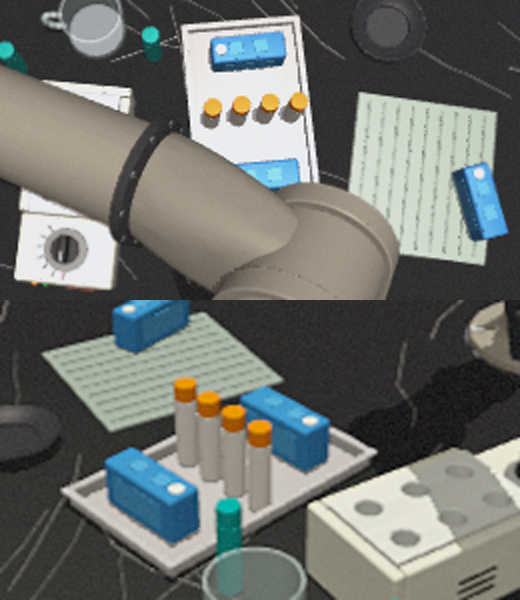

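Everything is in place. The knob pointer faces the red off mark at (66,262), the four vials stand upright between the bricks, and the third brick, which had been knocked aside, lies about 96 mm from the mat's centre.

```bash
python3 -c "
from bench import r
print(r.hand_in())"
```

```text
the job is handed in; nothing more can be done
None
```

I handed the job in at about 56 s; no verdict came back. At the last look, a brick stood at each short end of the tray, the third was on the mat, all four vials stood upright between the bricks, and the knob was at off.

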